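Build up the heat-sink clamping stack in its jig

ROBOT

A 6-joint arm with a two-finger parallel gripper is mounted at the origin on a cart in front of the work surface, level with it; the furniture and walls round the work are solid. World frame = base frame: x ahead of the robot, y to its left, z up, the work surface at z = 0. Lengths are in m, angles in rad, forces in N, time in s.
With the tool pointing down it reaches from about 0.375 to 0.9 m from the base axis. Payload 3.1 kg.
Tool frame: the origin (TCP) lies on the mounting face of the last link; the fingertips stand 173 mm ahead of it and the grasp point (between the pads) lies 155 mm ahead of it; y points along the fingers, z is the direction in which the jaws open and shut, and the axes are right-handed (so a half turn about y gives the same grasp; the last joint's range is limited). The gripper opens to 85 mm and grips with 20 to 120 N. Pads are 22 mm wide; open, the fingers measure 114 mm over their backs; the gripper's body (76 mm by 85 mm) begins 54 mm behind the grasp point. The pads swing forward as they close: fully open they stand 13 mm farther back than shut.
Start: joints at [1.036, 0.527, 1.433, -0, 1.181, -0.178], TCP at [0.218, 0.586, 0.405] pointing down, gripper open.
Joint ranges: [-3.08, 3.08], [-0.75, 2.2], [0.22, 2.44], [-1.43, 4.57], [0, 2.65], [-2.85, 2.85]. Speed limits (rad/s): [2.79, 2.79, 3.14, 3.14, 3.14, 3.14].

INTERFACE

Orientations are given as a unit quaternion [x, y, z, w].
In Python, from bench import read_state, vision, env gives the robot as it stands.
- The arm moves only by the shell command python3 -m handwheel 'ROWS' [FORCE]. ROWS is JSON, a list of rows, each an object of numbers: "hand": the closure, from 0 (fully open) to 1 (shut); "dx", "dy", "dz": the shift along the tool's x, y, z in mm; "ax", "ay", "az": the turn, a rotation vector about the tool's x, y, z in degrees. A call has 1 to 12 rows; each row shifts and turns the commanded pose from where the row before left it, along the tool's axes as they then stand; what a row does not reach is not made up. A row lasts 1/12 s, in which the tool goes at most 41.7 mm and 7.16 degrees, less where a joint would pass 70% of its speed; a pose out of reach is approached as far as the arm can. A call with a gripper value outside its range is refused whole. The fingers move at their own pace and stop on an object; FORCE is the grip in N (left out, the last holds). Time passes only in rows, so rows that do not move let the fingers close. It gives the time, the measured TCP pose, the force and the opening at its end, in the units of the state.
- read_state(): the state, without advancing time (a new reading comes with each control period).
- vision.capture(name): name is "scene" or "top" or "wrist"; returns a dict with "pixels" (420x560x3 uint8, red, green, blue), "intrinsics" (3x3 intrinsics, pixels), "eye" and "rotation" of the camera in the world. Camera axes: x right, y up, looking along -z (the intrinsics and any distortion apply to the point x, -y, -z); pixel columns grow to the right and rows downward; lengths in m; the calibration is good to about 2 mm. The wrist camera is an equidistant fisheye: a pixel r from the principal point sees the ray r / f radians off the axis. A picture is of the moment at which its call begins. There is no depth.
- env.hand_in(): hands the job in, once; it reports no verdict.
The state is a dict: "time": time; "joint_positions": joint angles; "qvel": joint speeds; "joint_efforts": joint torques, N m; "tcp_pos": TCP position; "orientation": TCP orientation; "ft_force": force on the tool from outside, world axes, zero at the start; "moment": the same for the moment, N m; "grip_width": opening from 0.0 (shut) to 1.0 (fully open).
Only numpy, scipy, OpenCV 4.12 (cv2) and the standard library are available. Lean on these libraries where they do the work, as an engineer would, in place of code of your own. Each camera call takes 0.05 s, during which the arm holds its last target. There are 200 camera calls.

TASK

Make up the clamping stack for this power module in the blue pin jig, each part flat and seated between the locating pins and lined up with the jig: first the finned copper heat sink, then the white ceramic insulator, then the green power board with the two black terminal strips, then the yellow pressure frame standing on the ends of the board, and last the steel weight, centred on the frame. The weight must never touch the board, and leave the flux jar, the roll of tape and the side cutters where they are.

Things in the scene. Friction and masses are not known exactly. Their poses are not given: they have to be found in the camera images.
- jig_floor (a point): Centre of the top face of the jig's fixed dark-blue plate (86 x 140 x 12 mm), on which the heat sink lies, 12 mm above the bench. Six upright steel pins, 8 mm thick, 38 mm tall, tapered at the top, leave a 54 x 94 mm space for the 50 x 90 mm parts: two at each long side, 34 mm either side of its middle (open to the fingers), one at each end. y axis along the long side, as the parts' must be; z up.
- heat_sink_centre (a point): Centre of the copper (brown) heat sink, a flat plate on top with fins below, 50 x 90 x 16 mm; the point is 8 mm above its underside. It lies fins down, as it goes into the jig. Grip it across its 50 mm width. In the stack it fills 0 to 16 mm above the jig's plate. y axis along its long side, x across, z up; half a turn makes no difference.
- insulator_centre (a point): Centre of the white ceramic insulator, a flat plate 50 x 90 x 7 mm with two small holes; the point is 3.5 mm above its underside. Grip it across its 50 mm width, fingertips just above the bench. In the stack it fills 16 to 23 mm above the jig's plate. y axis along its long side, x across, z up; half a turn makes no difference.
- power_board_centre (a point): Centre of the green power board, components up: 50 x 90 x 5 mm, with a black terminal strip (36 mm long, flush with the edge) at the middle of each long side, 15 mm high in all; the point is 7.5 mm above its underside. Grip its 50 mm width, on the strips. In the stack it starts 23 mm above the jig's plate. y axis along its long side, x across, z up; half a turn makes no difference.
- pressure_frame_centre (a point): Centre of the yellow pressure frame, a bridge with an open window, 50 x 90 x 20 mm; the point is 10 mm above its underside. Feet 10 mm wide at its ends; two long rails 12 to 20 mm up clear the board's parts. Grip its 50 mm width, on the rails. In the stack it fills 28 to 48 mm above the jig's plate. y axis along its long side, x across, z up; half a turn makes no difference.
- weight_centre (a point): Centre of the dark steel weight, 0.36 to 0.6 kg: block 48 x 86 x 18 mm and a black bar handle, 48 mm high in all; the point is 24 mm above its underside. Grip the bar across its 15 mm width: 52 mm long along y, 34 to 48 mm up, middle 17 mm above the point. In the stack it starts 48 mm above the jig's plate. y axis along its long side, x across, z up; half a turn makes no difference.
- flux_jar_mid (a point): Middle of the small round flux jar with white lid, 50 mm diameter, 26 mm tall, standing on the bench; to be left where it is.
- insulating_tape_mid (a point): Middle of the black roll of tape, 56 mm diameter, 19 mm tall, lying on the bench; to be left where it is.
- side_cutters_mid (a point): Middle of the red-handled side cutters, 50 x 129 x 12 mm, lying on the bench; to be left where they are.

How it is judged:
On the way, in this order (a step that is already met when the one before it is completed fails the run):
1. the heat sink lies flat on the jig's plate between the pins, let go (z of heat_sink_centre in the frame of jig_floor between 0.005 and 0.011 m and horizontal distance between heat_sink_centre and jig_floor below 0.007 m and angle between the y axis of heat_sink_centre and the y axis of jig_floor, either way round below 0.12 rad and angle between heat_sink_centre's own z axis and vertical below 0.06 rad and contact force between heat_sink and the fingers below 0.05 N and linear speed of heat_sink below 0.01 m/s), for 0.2 s.
2. the white ceramic insulator lies flat on the heat sink, let go (z of heat_sink_centre in the frame of jig_floor between 0.005 and 0.011 m and horizontal distance between each of heat_sink_centre, insulator_centre and jig_floor below 0.007 m and angle between the y axis of each of heat_sink_centre, insulator_centre and the y axis of jig_floor, either way round below 0.12 rad and angle between each of heat_sink_centre, insulator_centre's own z axis and vertical below 0.06 rad and z of insulator_centre in the frame of jig_floor between 0.0165 and 0.0225 m and contact force between insulator and the fingers below 0.05 N and linear speed of insulator below 0.01 m/s), for 0.2 s.
3. the power board lies flat on the insulator, let go (z of heat_sink_centre in the frame of jig_floor between 0.005 and 0.011 m and horizontal distance between each of heat_sink_centre, insulator_centre, power_board_centre and jig_floor below 0.007 m and angle between the y axis of each of heat_sink_centre, insulator_centre, power_board_centre and the y axis of jig_floor, either way round below 0.12 rad and angle between each of heat_sink_centre, insulator_centre, power_board_centre's own z axis and vertical below 0.06 rad and z of insulator_centre in the frame of jig_floor between 0.0165 and 0.0225 m and z of power_board_centre in the frame of jig_floor between 0.0275 and 0.0335 m and contact force between power_board and the fingers below 0.05 N and linear speed of power_board below 0.01 m/s), for 0.2 s.
4. the pressure frame stands on the ends of the board, let go (z of heat_sink_centre in the frame of jig_floor between 0.005 and 0.011 m and horizontal distance between each of heat_sink_centre, insulator_centre, power_board_centre, pressure_frame_centre and jig_floor below 0.007 m and angle between the y axis of each of heat_sink_centre, insulator_centre, power_board_centre, pressure_frame_centre and the y axis of jig_floor, either way round below 0.12 rad and angle between each of heat_sink_centre, insulator_centre, power_board_centre, pressure_frame_centre's own z axis and vertical below 0.06 rad and z of insulator_centre in the frame of jig_floor between 0.0165 and 0.0225 m and z of power_board_centre in the frame of jig_floor between 0.0275 and 0.0335 m and z of pressure_frame_centre in the frame of jig_floor between 0.035 and 0.041 m and contact force between pressure_frame and the fingers below 0.05 N and linear speed of pressure_frame below 0.01 m/s), for 0.2 s.
5. the weight lies on the pressure frame, let go (z of heat_sink_centre in the frame of jig_floor between 0.005 and 0.011 m and horizontal distance between each of heat_sink_centre, insulator_centre, power_board_centre, pressure_frame_centre and jig_floor below 0.007 m and angle between the y axis of each of heat_sink_centre, insulator_centre, power_board_centre, pressure_frame_centre and the y axis of jig_floor, either way round below 0.12 rad and angle between each of heat_sink_centre, insulator_centre, power_board_centre, pressure_frame_centre, weight_centre's own z axis and vertical below 0.06 rad and z of insulator_centre in the frame of jig_floor between 0.0165 and 0.0225 m and z of power_board_centre in the frame of jig_floor between 0.0275 and 0.0335 m and z of pressure_frame_centre in the frame of jig_floor between 0.035 and 0.041 m and z of weight_centre in the frame of jig_floor between 0.069 and 0.075 m and horizontal distance between weight_centre and jig_floor below 0.012 m and angle between the y axis of weight_centre and the y axis of jig_floor, either way round below 0.25 rad and contact force between weight and the fingers below 0.05 N and linear speed of weight below 0.01 m/s), for 0.2 s.
At the end, for the whole second after the job is handed in: From the jig plate up: heat sink, insulator, board, frame, weight; each flat (0.06 rad), at its stack height within 3 mm, centred on the jig within 7 mm (weight 12 mm), long side along the jig's within 0.12 rad (weight 0.25 rad), let go and at rest (all of step 5 and contact force between each of heat_sink, insulator, power_board, pressure_frame and the fingers below 0.05 N and linear speed of each of heat_sink, insulator, power_board, pressure_frame below 0.01 m/s); the robot touches nothing.
It fails at once if the flux jar shifted by more than 20 mm (distance of flux_jar_mid from where it was at the start of the episode above 0.02 m).
It fails at once if the roll of tape shifted by more than 20 mm (distance of insulating_tape_mid from where it was at the start of the episode above 0.02 m).
It fails at once if the side cutters shifted by more than 20 mm (distance of side_cutters_mid from where it was at the start of the episode above 0.02 m).
It fails at once if the weight touches the power board (contact force between weight and power_board above 0.3 N).
It also fails if it takes over 125 s, if anything falls off the work surface, if the arm or the gripper's body presses on something with over 40 N, if the wrist force passes 120 N, or if a joint passes its speed limit or range.

## Working session

There is one attempt and no reset: what is moved stays moved. The work goes in short steps, Python scripts to look and compute and a shell command to move; the robot and the scene stay as the last step left them, time stands still between calls to the robot, and variables do not carry over. Pictures are saved under pics/ and viewed, about 12 in all and at most 16, crops included, and the job is handed in when it is done.

```bash
ls; mkdir -p pics; python3 - <<'E'
from bench import read_state, vision
import cv2,pickle
s=read_state(); print(s['time'],s['tcp_pos'],s['orientation'],s['grip_width'])
for n in ('scene','top'):
    c=vision.capture(n); pickle.dump(c,open(n+'.pkl','wb')); cv2.imwrite(f'pics/{n}0.png',c['pixels'][:,:,::-1])
    print(n,c['intrinsics'],c['eye'],c['rotation'])
E
```

```text
pics
0.0 [0.21807247 0.58533623 0.40374405] [ 0.69660887 -0.12575693  0.1252104  -0.69515728] 1.000476550070528
scene [[424.61615049   0.         275.62486803]
 [  0.         424.61615049 218.81596607]
 [  0.           0.           1.        ]] [-0.04834176 -0.60161978  0.81830677] [ 0.38650899 -0.13966656 -0.32408466  0.85209928]
top [[462.51257919   0.         279.98512703]
 [  0.         462.51257919 212.0602527 ]
 [  0.           0.           1.        ]] [0.33464158 0.04195199 1.34154779] [ 0.06171515 -0.04637653 -0.69900923  0.71093358]
```

View pics/scene0.png

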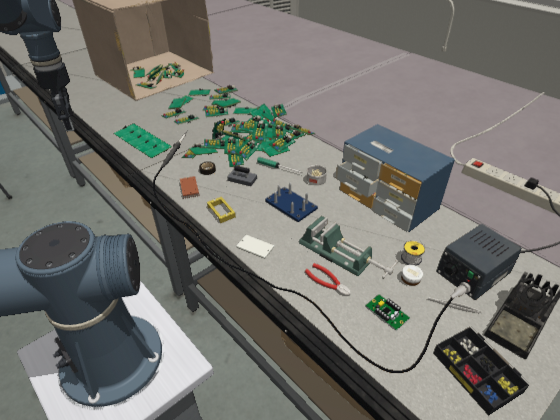

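View pics/top0.png

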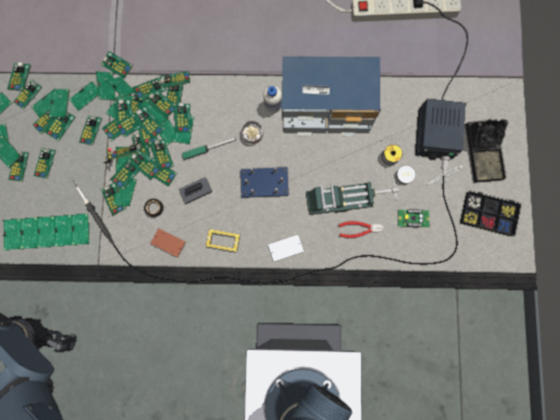

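The top view shows the heat sink near (168,242), frame (222,240), insulator (286,247), board (413,218), weight (196,190), jig (264,182), jar (405,175), tape (153,208) and cutters (358,229). Next I'll turn these into positions.

```bash
cat > h.py <<'E'
import numpy as np, cv2, pickle
from scipy.spatial.transform import Rotation as R
from bench import read_state, vision
def cap(n,png=None):
    c=vision.capture(n)
    if png: cv2.imwrite(f'pics/{png}.png',c['pixels'][:,:,::-1])
    return c
def rays(c,uv,fish=False):
    K=np.array(c['intrinsics']); uv=np.atleast_2d(uv).astype(float)
    d=(uv-K[:2,2])/[K[0,0],K[1,1]]
    if fish:
        r=np.linalg.norm(d,axis=1,keepdims=True); 
        v=np.hstack([d*np.sin(r)/np.maximum(r,1e-9),np.cos(r)])
    else: v=np.hstack([d,np.ones((len(d),1))])
    return R.from_quat(c['rotation']).apply(v*[1,-1,-1])
def plane(c,uv,z,fish=False):
    v=rays(c,uv,fish); e=np.array(c['eye']); return (e+v*((z-e[2])/v[:,2:]))[:,:2]
def project(c,P,fish=False):
    p=R.from_quat(c['rotation']).inv().apply(np.atleast_2d(P)-c['eye'])*[1,-1,-1]
    rho=np.linalg.norm(p[:,:2],axis=1,keepdims=True)
    d=p[:,:2]/np.maximum(rho,1e-9)*np.arctan2(rho,p[:,2:]) if fish else p[:,:2]/p[:,2:]
    K=np.array(c['intrinsics']); return d*[K[0,0],K[1,1]]+K[:2,2]
HSV={'sink':((3,90,60),(16,255,255)),'frame':((22,120,90),(34,255,255)),'ins':((0,0,215),(179,40,255)),
     'board':((40,90,60),(85,255,255)),'jig':((105,90,30),(130,255,255))}
def mask(c,n):
    return cv2.inRange(cv2.cvtColor(c['pixels'],cv2.COLOR_RGB2HSV),*map(np.array,HSV[n]))
def blob(c,n,near,z,fish=False,rad=90):
    """metric min-area rectangle of the colour within rad px of a pixel, on plane z"""
    m=mask(c,n); k=np.zeros_like(m); cv2.circle(k,tuple(int(v) for v in near),rad,255,-1); m&=k
    cs=[q for q in cv2.findContours(m,cv2.RETR_EXTERNAL,cv2.CHAIN_APPROX_NONE)[0]]
    q=max(cs,key=cv2.contourArea)[:,0]; p=plane(c,q,z,fish)
    return rect(p)
def rect(p):
    (x,y),(w,h),a=cv2.minAreaRect((np.asarray(p)*1000).astype(np.float32))
    if w>h: a+=90; w,h=h,w   # a = direction of the short side, deg
    return np.round([x,y,w,h,((a+90)%180-90)],1) # angle of short side from world x
def goto(x,y,z,yaw):
    """mm, grasp point; yaw deg = direction of jaw opening from world x (mod 180)"""
    s=read_state(); T=R.from_quat(s['orientation']); M=T.as_matrix()
    g=np.array(s['tcp_pos'])*1000+155*M[:,1]
    d=M.T@(np.array([x,y,z])-g)
    jz=np.degrees(np.arctan2(M[1,2],M[0,2])); e=((yaw-jz+90)%180)-90
    print('t %.2f grasp'%s['time'],g.round(1),'jawyaw %.1f tilt'%jz,M[2].round(3),'grip %.3f'%s['grip_width'],'F',np.round(s['ft_force'],1),'q6 %.2f'%s['joint_positions'][5])
    print('  shift (tool axes, before turning) dx %.1f dy %.1f dz %.1f | ay %.1f (world yaw %.1f)'%(*d,-e,e))
E
python3 - <<'E'
from h import *
c=pickle.load(open('top.pkl','rb'))
for n,uv,z in [('sink',(168,242),.016),('frame',(222,240),.02),('ins',(286,247),.007),('board',(413,218),.005),('jig',(264,182),.012)]:
    try: print(n,blob(c,n,uv,z,rad=28))
    except Exception as e: print(n,e)
print('weight',plane(c,(196,190),.03),'jar',plane(c,(405,175),.026),'tape',plane(c,(153,208),.02),'cut',plane(c,(358,229),.01))
print('cabinet front',plane(c,[(283,132),(378,132)],.0),'vise',plane(c,[(308,200),(375,198)],.04), 'iron',plane(c,(100,215),.03))
goto(400,0,200,0)
w=cap('wrist','w0'); print(w['intrinsics'],w['eye'],w['rotation'])
E
```

```text
sink [445.1 395.8  47.2  87.9 -25.2]
frame [439.6 239.   17.9  87.2  -9. ]
ins [437.1  55.1  49.3  89.6  19.4]
board [ 529.5 -300.4   44.3   54.9   -1.2]
jig [628.3 122.1  79.8 132.9   3.6]
weight [[0.5977252  0.31732493]] jar [[ 0.65153774 -0.28790729]] tape [[0.54452496 0.44266263]] cut [[ 0.49374813 -0.15335608]]
cabinet front [[ 0.78571814  0.06848546]
 [ 0.78903638 -0.21678023]] vise [[ 0.57122651 -0.00723582]
 [ 0.5798363  -0.1978703 ]] iron [[0.52011963 0.59245642]]
t 0.10 grasp [218.  585.1 248.8] jawyaw 69.6 tilt [-0.    -1.    -0.002] grip 0.998 F [-0.3 -0.5 -0.5] q6 -0.18
  shift (tool axes, before turning) dx 374.9 dy 49.6 dz -484.6 | ay 69.6 (world yaw -69.6)
[[325.1922621    0.         281.47952546]
 [  0.         325.1922621  206.35839245]
 [  0.           0.           1.        ]] [0.14603603 0.61333927 0.37319215] [-0.12662803 -0.0871474   0.56389368  0.81141518]
```

View pics/w0.png

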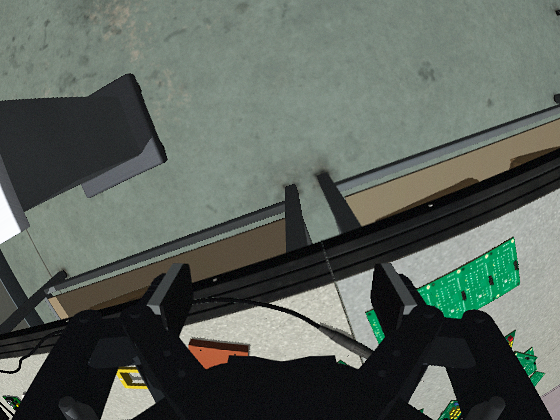

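The wrist view shows the finger tips near (175,300) and (390,300). The camera sits on the tool's -x side and looks past the fingers. I'm moving over the heat sink now.

```bash
sed -i 's/e=((yaw-jz+90)%180)-90/e=((yaw-jz+180)%360)-180/' h.py
python3 -m handwheel '[{"dx":31,"dz":-10.9,"dy":6.7},{"dx":31,"dz":-10.9,"dy":6.7},{"dx":31,"dz":-10.9,"dy":6.7},{"dx":31,"dz":-10.9,"dy":6.7},{"dx":31,"dz":-10.9,"dy":6.7},{"dx":31,"dz":-10.9,"dy":6.7},{"dx":31,"dz":-10.9,"dy":6.7},{"dx":31,"dz":-10.9,"dy":6.7},{"dx":31,"dz":-10.9,"dy":6.7}]' 40
python3 -m handwheel '[{"ay":6.8},{"ay":6.8},{"ay":6.8},{"ay":6.8},{"ay":6.8},{"ay":6.8},{"ay":6.8}]'
python3 -m handwheel '[{"ay":6.8},{"ay":6.8},{"ay":6.8},{"ay":6.8},{"ay":6.8},{"ay":6.8},{"ay":6.4},{}]'
python3 - <<'E'
from h import *
goto(445,396,100,-25.2)
w=cap('wrist','w1')
t=pickle.load(open('top.pkl','rb'))
p=project(w,[(.445,.396,.016)],True); print(p); print(blob(w,'sink',p[0],.016,True,120))
E
```

```text
t 0.15 grasp [218.  585.2 248.9] jawyaw 69.6 tilt [-0.    -1.    -0.002] grip 1.002 F [-0.3 -0.1 -0.5] q6 -0.18
  shift (tool axes, before turning) dx 278.8 dy 149.0 dz -97.8 | ay 94.8 (world yaw -94.8)
[[216.02362175 358.7244695 ]]
[446.5 397.5  48.1  89.8 -25.5]invalid input
invalid input
invalid input
```

View pics/w1.png

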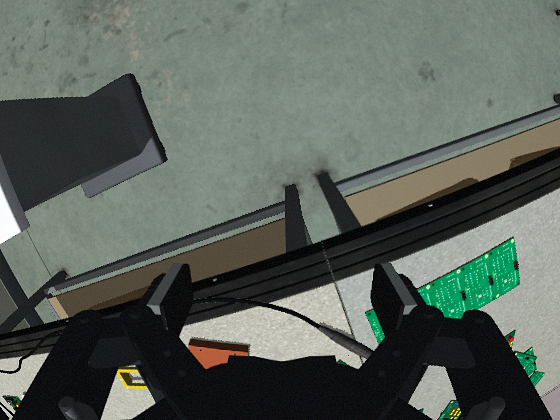

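The moves were refused and the view hasn't changed. Rows probably need "hand", so I'll add it.

```bash
python3 -m handwheel '[{"hand":0,"dx":31,"dy":6.7,"dz":-10.9,"ax":0,"ay":0,"az":0}]' 40;python3 -m handwheel '[{"hand":0,"dx":31,"dy":6.7,"dz":-10.9}]'
```

```text
time: 0.28
tcp_pos: [0.2406, 0.5671, 0.3989]
orientation: [-0.695, 0.124, -0.123, 0.698]
ft_force: [0.9, -0.1, -0.3]
grip_width: 0.998invalid input
```

```bash
python3 -m handwheel '[{"hand":0,"dx":31,"dy":6.7,"dz":-10.9,"ax":0,"ay":0,"az":0},{"hand":0,"dx":31,"dy":6.7,"dz":-10.9,"ax":0,"ay":0,"az":0},{"hand":0,"dx":31,"dy":6.7,"dz":-10.9,"ax":0,"ay":0,"az":0},{"hand":0,"dx":31,"dy":6.7,"dz":-10.9,"ax":0,"ay":0,"az":0},{"hand":0,"dx":31,"dy":6.7,"dz":-10.9,"ax":0,"ay":0,"az":0},{"hand":0,"dx":31,"dy":6.7,"dz":-10.9,"ax":0,"ay":0,"az":0},{"hand":0,"dx":31,"dy":6.7,"dz":-10.9,"ax":0,"ay":0,"az":0},{"hand":0,"dx":31,"dy":6.7,"dz":-10.9,"ax":0,"ay":0,"az":0}]'
python3 -m handwheel '[{"hand":0,"dx":0,"dy":0,"dz":0,"ax":0,"ay":6.8,"az":0},{"hand":0,"dx":0,"dy":0,"dz":0,"ax":0,"ay":6.8,"az":0},{"hand":0,"dx":0,"dy":0,"dz":0,"ax":0,"ay":6.8,"az":0},{"hand":0,"dx":0,"dy":0,"dz":0,"ax":0,"ay":6.8,"az":0},{"hand":0,"dx":0,"dy":0,"dz":0,"ax":0,"ay":6.8,"az":0},{"hand":0,"dx":0,"dy":0,"dz":0,"ax":0,"ay":6.8,"az":0},{"hand":0,"dx":0,"dy":0,"dz":0,"ax":0,"ay":6.8,"az":0}]' >/dev/null
python3 -m handwheel '[{"hand":0,"dx":0,"dy":0,"dz":0,"ax":0,"ay":6.8,"az":0},{"hand":0,"dx":0,"dy":0,"dz":0,"ax":0,"ay":6.8,"az":0},{"hand":0,"dx":0,"dy":0,"dz":0,"ax":0,"ay":6.8,"az":0},{"hand":0,"dx":0,"dy":0,"dz":0,"ax":0,"ay":6.8,"az":0},{"hand":0,"dx":0,"dy":0,"dz":0,"ax":0,"ay":6.8,"az":0},{"hand":0,"dx":0,"dy":0,"dz":0,"ax":0,"ay":6.8,"az":0},{"hand":0,"dx":0,"dy":0,"dz":0,"ax":0,"ay":6.4,"az":0},{"hand":0,"dx":0,"dy":0,"dz":0,"ax":0,"ay":0,"az":0}]'
python3 - <<'E'
from h import *
goto(445,396,100,-25.2)
w=cap('wrist','w2')
p=project(w,[(.445,.396,.016)],True); print(p); print(blob(w,'sink',p[0],.016,True,120))
E
```

```text
time: 0.95
tcp_pos: [0.4464, 0.3951, 0.344]
orientation: [0.696, -0.126, 0.125, -0.696]
ft_force: [0.4, -0.7, -0.6]
grip_width: 1.0
time: 2.2
tcp_pos: [0.4454, 0.3962, 0.3442]
orientation: [0.378, -0.598, 0.598, -0.378]
ft_force: [-0.1, 0.4, 0.0]
grip_width: 1.002
t 2.20 grasp [445.3 396.2 189.2] jawyaw -25.3 tilt [ 0. -1. -0.] grip 1.002 F [-0.1  0.4  0. ] q6 0.98
  shift (tool axes, before turning) dx 0.3 dy 89.2 dz -0.2 | ay -0.1 (world yaw 0.1)
[[280.77198151 190.71309234]]
[448.6 397.1  50.1  89.5 -25.4]
```

View pics/w2.png

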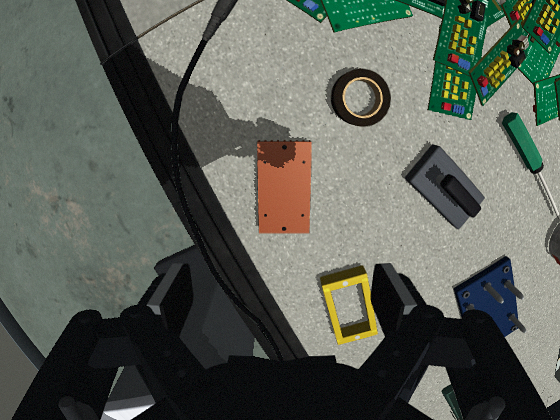

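The wrist view looks straight down under the grasp point, with the sink at (285,187), the tape at (361,97) and the weight at (445,190). I'll look at the jig the same way before grasping anything.

```bash
python3 -m handwheel '[{"hand":0,"dx":18.8,"dy":0,"dz":31.4,"ax":0,"ay":0,"az":0},{"hand":0,"dx":18.8,"dy":0,"dz":31.4,"ax":0,"ay":0,"az":0},{"hand":0,"dx":18.8,"dy":0,"dz":31.4,"ax":0,"ay":0,"az":0},{"hand":0,"dx":18.8,"dy":0,"dz":31.4,"ax":0,"ay":0,"az":0},{"hand":0,"dx":18.8,"dy":0,"dz":31.4,"ax":0,"ay":0,"az":0},{"hand":0,"dx":18.8,"dy":0,"dz":31.4,"ax":0,"ay":0,"az":0},{"hand":0,"dx":18.8,"dy":0,"dz":31.4,"ax":0,"ay":0,"az":0},{"hand":0,"dx":18.8,"dy":0,"dz":31.4,"ax":0,"ay":0,"az":0},{"hand":0,"dx":18.8,"dy":0,"dz":31.4,"ax":0,"ay":0,"az":0}]' >/dev/null
python3 -m handwheel '[{"hand":0,"dx":0,"dy":0,"dz":0,"ax":0,"ay":-5.8,"az":0},{"hand":0,"dx":0,"dy":0,"dz":0,"ax":0,"ay":-5.8,"az":0},{"hand":0,"dx":0,"dy":0,"dz":0,"ax":0,"ay":-5.8,"az":0},{"hand":0,"dx":0,"dy":0,"dz":0,"ax":0,"ay":-5.8,"az":0},{"hand":0,"dx":0,"dy":0,"dz":0,"ax":0,"ay":-5.8,"az":0},{"hand":0,"dx":0,"dy":0,"dz":0,"ax":0,"ay":0,"az":0}]'
python3 - <<'E'
from h import *
goto(628,122,190,3.6)
w=cap('wrist','w3'); pickle.dump(w,open('w3.pkl','wb'))
p=project(w,[(.628,.122,.012)],True); print(p); print(blob(w,'jig',p[0],.012,True,150))
E
```

```text
time: 3.5
tcp_pos: [0.6289, 0.1226, 0.3442]
orientation: [0.517, -0.482, 0.482, -0.517]
ft_force: [-0.1, 0.1, -0.2]
grip_width: 0.996
t 3.50 grasp [628.8 122.6 189.2] jawyaw 4.0 tilt [ 0. -1. -0.] grip 0.996 F [-0.1  0.1 -0.2] q6 -0.05
  shift (tool axes, before turning) dx 0.5 dy -0.8 dz -0.8 | ay 0.4 (world yaw -0.4)
[[279.54489611 189.50384209]]
[631.9 122.1  84.7 138.5   3.4]
```

View pics/w3.png

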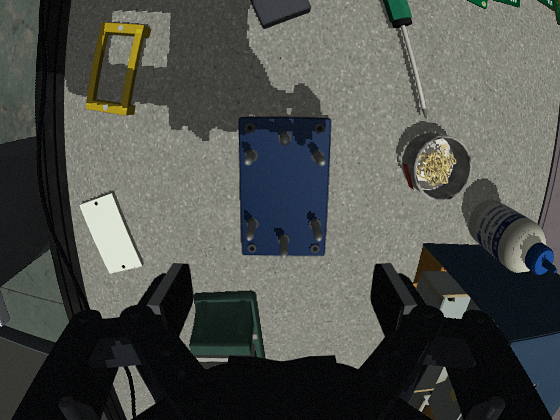

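The jig plate centre is at (283,186) in this view: (631.9, 122.1) mm with yaw 3.4°. I'll go back, grasp the sink and lift it a little.

```bash
python3 -m handwheel '[{"hand":0,"dx":0,"dy":0,"dz":0,"ax":0,"ay":5.9,"az":0},{"hand":0,"dx":0,"dy":0,"dz":0,"ax":0,"ay":5.9,"az":0},{"hand":0,"dx":0,"dy":0,"dz":0,"ax":0,"ay":5.9,"az":0},{"hand":0,"dx":0,"dy":0,"dz":0,"ax":0,"ay":5.9,"az":0},{"hand":0,"dx":0,"dy":0,"dz":0,"ax":0,"ay":5.8,"az":0}]' >/dev/null
python3 -m handwheel '[{"hand":0,"dx":-19,"dy":0,"dz":-31.2,"ax":0,"ay":0,"az":0},{"hand":0,"dx":-19,"dy":0,"dz":-31.2,"ax":0,"ay":0,"az":0},{"hand":0,"dx":-19,"dy":0,"dz":-31.2,"ax":0,"ay":0,"az":0},{"hand":0,"dx":-19,"dy":0,"dz":-31.2,"ax":0,"ay":0,"az":0},{"hand":0,"dx":-19,"dy":0,"dz":-31.2,"ax":0,"ay":0,"az":0},{"hand":0,"dx":-19,"dy":0,"dz":-31.2,"ax":0,"ay":0,"az":0},{"hand":0,"dx":-19,"dy":0,"dz":-31.2,"ax":0,"ay":0,"az":0},{"hand":0,"dx":-19,"dy":0,"dz":-31.2,"ax":0,"ay":0,"az":0},{"hand":0,"dx":-19,"dy":0,"dz":-31.2,"ax":0,"ay":0,"az":0},{"hand":0,"dx":0,"dy":35,"dz":0,"ax":0,"ay":0,"az":0},{"hand":0,"dx":0,"dy":35,"dz":0,"ax":0,"ay":0,"az":0},{"hand":0,"dx":0,"dy":35,"dz":0,"ax":0,"ay":0,"az":0}]'
python3 -c "
from h import *
goto(448.6,397.1,20,-25.4)"
```

```text
time: 4.97
tcp_pos: [0.4491, 0.3997, 0.2393]
orientation: [0.376, -0.598, 0.598, -0.378]
ft_force: [0.6, -0.3, 0.5]
grip_width: 0.999
t 4.97 grasp [449.6 399.9  84.3] jawyaw -25.6 tilt [-0.003 -1.     0.002] grip 0.999 F [ 0.6 -0.3  0.5] q6 0.99
  shift (tool axes, before turning) dx 3.2 dy 64.3 dz 0.2 | ay -0.2 (world yaw 0.2)
```

```bash
python3 -m handwheel '[{"hand":0,"dx":0,"dy":30,"dz":0,"ax":0,"ay":0,"az":0},{"hand":0,"dx":0,"dy":18,"dz":0,"ax":0,"ay":0,"az":0},{"hand":0,"dx":0,"dy":0,"dz":0,"ax":0,"ay":0,"az":0},{"hand":0,"dx":0,"dy":0,"dz":0,"ax":0,"ay":0,"az":0}]' >/dev/null
python3 -c "
from h import *
goto(448.6,397.1,20,-25.4)"
```

```text
t 5.30 grasp [449.3 398.1  35.6] jawyaw -25.7 tilt [ 0.002 -1.    -0.001] grip 0.996 F [-0.6 -0.4  1. ] q6 0.99
  shift (tool axes, before turning) dx 1.2 dy 15.6 dz -0.1 | ay -0.3 (world yaw 0.3)
```

```bash
python3 -m handwheel '[{"hand":0,"dx":1.2,"dy":9,"dz":0,"ax":0,"ay":0,"az":0},{"hand":0,"dx":0,"dy":6.5,"dz":0,"ax":0,"ay":0,"az":0},{"hand":0,"dx":0,"dy":0,"dz":0,"ax":0,"ay":0,"az":0},{"hand":1,"dx":0,"dy":0,"dz":0,"ax":0,"ay":0,"az":0},{"hand":1,"dx":0,"dy":0,"dz":0,"ax":0,"ay":0,"az":0},{"hand":1,"dx":0,"dy":0,"dz":0,"ax":0,"ay":0,"az":0},{"hand":1,"dx":0,"dy":0,"dz":0,"ax":0,"ay":0,"az":0},{"hand":1,"dx":0,"dy":0,"dz":0,"ax":0,"ay":0,"az":0},{"hand":1,"dx":0,"dy":0,"dz":0,"ax":0,"ay":0,"az":0},{"hand":1,"dx":0,"dy":0,"dz":0,"ax":0,"ay":0,"az":0}]' 40
python3 -m handwheel '[{"hand":1,"dx":0,"dy":-10,"dz":0,"ax":0,"ay":0,"az":0},{"hand":1,"dx":0,"dy":-30,"dz":0,"ax":0,"ay":0,"az":0},{"hand":1,"dx":0,"dy":-40,"dz":0,"ax":0,"ay":0,"az":0},{"hand":1,"dx":0,"dy":-40,"dz":0,"ax":0,"ay":0,"az":0},{"hand":1,"dx":0,"dy":0,"dz":0,"ax":0,"ay":0,"az":0},{"hand":1,"dx":0,"dy":0,"dz":0,"ax":0,"ay":0,"az":0}]'
python3 - <<'E'
from h import *
goto(631.9,122.1,140,3.4)
w=cap('wrist','w4')
s=read_state();M=R.from_quat(s['orientation']).as_matrix();t=np.array(s['tcp_pos'])
for a in (148,155,165): print(a,project(w,t+a/1000*M[:,1],True))
E
```

```text
time: 6.13
tcp_pos: [0.4494, 0.3975, 0.1768]
orientation: [-0.376, 0.599, -0.598, 0.377]
ft_force: [-1.1, 0.1, 6.7]
grip_width: 0.568
time: 6.63
tcp_pos: [0.4498, 0.3977, 0.2988]
orientation: [0.374, -0.598, 0.599, -0.379]
ft_force: [0.3, -0.7, -1.7]
grip_width: 0.57
t 6.63 grasp [450.6 398.2 143.8] jawyaw -25.6 tilt [-0.005 -1.     0.003] grip 0.570 F [ 0.3 -0.7 -1.7] q6 0.99
  shift (tool axes, before turning) dx 170.5 dy 3.9 dz 282.9 | ay -29.0 (world yaw 29.0)
148 [[278.28672212 298.81404841]]
155 [[278.36969549 290.38907461]]
165 [[278.47897163 279.4484121 ]]
```

View pics/w4.png

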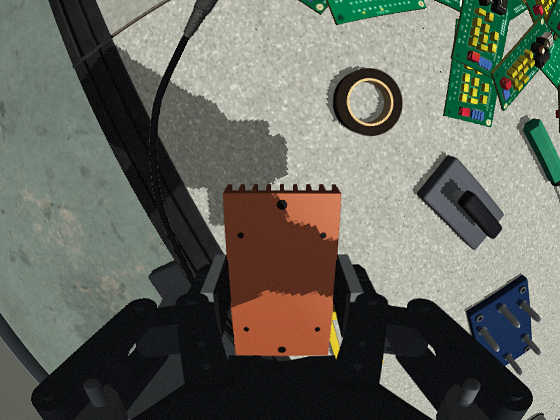

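The held sink is centred at column 282, from holes at (282,205) and (282,349), while the jaw plane projects to 278.4. The wrist camera therefore reads about +1.7 mm along tool z. I'll quantify that and the long-side offset.

```bash
python3 - <<'E'
from h import *
s=read_state();M=R.from_quat(s['orientation']).as_matrix();t=np.array(s['tcp_pos'])*1000;g=t+155*M[:,1]
w=cap('wrist')
for nm,uv in [('hole far',(282,205)),('hole near',(282,349)),('UL',(225,194)),('UR',(340,194))]:
    p=plane(w,uv,(g[2]-5.8)/1000,True)[0]*1000
    d=np.array([*p,g[2]-5.8])-g; print(nm,(M.T@d).round(1))
# same for hover image w2 (sink) holes on bench
E
```

```text
hole far [-38.1   5.8   0.6]
hole near [41.5  5.8  0.7]
UL [-42.9   5.8 -23.3]
UR [-42.9   5.8  25. ]
```

```bash
python3 -m handwheel '[{"hand":1,"dx":0,"dy":0,"dz":0,"ax":0,"ay":-5.8,"az":0},{"hand":1,"dx":0,"dy":0,"dz":0,"ax":0,"ay":-5.8,"az":0},{"hand":1,"dx":0,"dy":0,"dz":0,"ax":0,"ay":-5.8,"az":0},{"hand":1,"dx":0,"dy":0,"dz":0,"ax":0,"ay":-5.8,"az":0},{"hand":1,"dx":0,"dy":0,"dz":0,"ax":0,"ay":-5.8,"az":0}]' >/dev/null
python3 -m handwheel '[{"hand":1,"dx":31.7,"dy":0,"dz":18.2,"ax":0,"ay":0,"az":0},{"hand":1,"dx":31.7,"dy":0,"dz":18.2,"ax":0,"ay":0,"az":0},{"hand":1,"dx":31.7,"dy":0,"dz":18.2,"ax":0,"ay":0,"az":0},{"hand":1,"dx":31.7,"dy":0,"dz":18.2,"ax":0,"ay":0,"az":0},{"hand":1,"dx":31.7,"dy":0,"dz":18.2,"ax":0,"ay":0,"az":0},{"hand":1,"dx":31.7,"dy":0,"dz":18.2,"ax":0,"ay":0,"az":0},{"hand":1,"dx":31.7,"dy":0,"dz":18.2,"ax":0,"ay":0,"az":0},{"hand":1,"dx":31.7,"dy":0,"dz":18.2,"ax":0,"ay":0,"az":0},{"hand":1,"dx":31.7,"dy":0,"dz":18.2,"ax":0,"ay":0,"az":0},{"hand":1,"dx":0,"dy":20,"dz":0,"ax":0,"ay":0,"az":0},{"hand":1,"dx":0,"dy":0,"dz":0,"ax":0,"ay":0,"az":0},{"hand":1,"dx":0,"dy":0,"dz":0,"ax":0,"ay":0,"az":0}]'
python3 -c "
from h import *
goto(630.7,123.4,35,3.4)
cap('wrist','w5')"
```

```text
time: 8.15
tcp_pos: [0.6281, 0.1213, 0.2724]
orientation: [0.516, -0.488, 0.483, -0.512]
ft_force: [-0.3, -0.6, -1.1]
grip_width: 0.572
t 8.15 grasp [626.7 121.4 117.4] jawyaw 3.3 tilt [-0.001 -1.    -0.009] grip 0.572 F [-0.3 -0.6 -1.1] q6 -0.04
  shift (tool axes, before turning) dx -1.8 dy 82.4 dz 4.8 | ay -0.1 (world yaw 0.1)
```

View pics/w5.png

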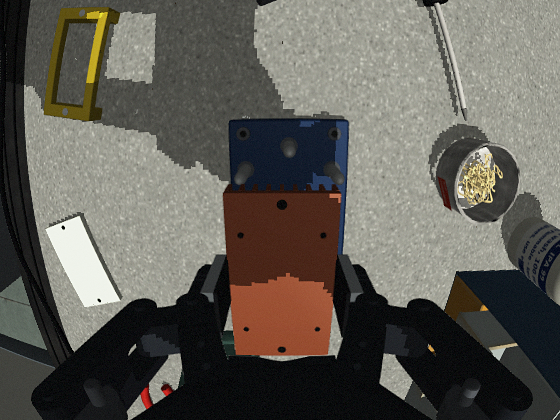

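The far pins are visible at (242,172), (327,172) and (289,147), and the sink sits slightly left of them. I'll correct by dz +4.8 and dx −1.8, then go down to just over the pins.

```bash
python3 -m handwheel '[{"hand":1,"dx":-1.8,"dy":10,"dz":4.8,"ax":0,"ay":0,"az":0},{"hand":1,"dx":0,"dy":12,"dz":0,"ax":0,"ay":0,"az":0},{"hand":1,"dx":0,"dy":10,"dz":0,"ax":0,"ay":0,"az":0},{"hand":1,"dx":0,"dy":0,"dz":0,"ax":0,"ay":0,"az":0},{"hand":1,"dx":0,"dy":0,"dz":0,"ax":0,"ay":0,"az":0},{"hand":1,"dx":0,"dy":0,"dz":0,"ax":0,"ay":0,"az":0}]'
python3 - <<'E'
from h import *
goto(630.7,123.4,35,3.4)
w=cap('wrist','w6');cv2.imwrite('pics/w6c.png',cv2.resize(w['pixels'][100:380,180:400,::-1],None,fx=2.1,fy=2.1))
E
```

```text
time: 8.7
tcp_pos: [0.6341, 0.1245, 0.2438]
orientation: [0.515, -0.485, 0.485, -0.515]
ft_force: [-0.5, -0.4, -2.1]
grip_width: 0.568
t 8.70 grasp [634.  124.5  88.8] jawyaw 3.4 tilt [ 0. -1. -0.] grip 0.568 F [-0.5 -0.4 -2.1] q6 -0.04
  shift (tool axes, before turning) dx 0.9 dy 53.8 dz -3.4 | ay -0.0 (world yaw 0.0)
```

View pics/w6c.png

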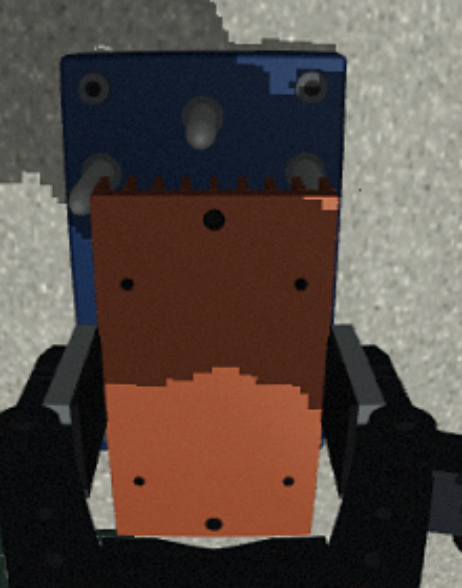

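The sink is right of the pins (end pin at column 202 in the crop, sink axis at 214). The arm needs longer to settle before I read it, so I'll correct and wait.

```bash
python3 -m handwheel '[{"hand":1,"dx":0.9,"dy":8,"dz":-3.4,"ax":0,"ay":0,"az":0},{"hand":1,"dx":0,"dy":0,"dz":0,"ax":0,"ay":0,"az":0},{"hand":1,"dx":0,"dy":0,"dz":0,"ax":0,"ay":0,"az":0},{"hand":1,"dx":0,"dy":0,"dz":0,"ax":0,"ay":0,"az":0},{"hand":1,"dx":0,"dy":0,"dz":0,"ax":0,"ay":0,"az":0}]' >/dev/null
python3 -c "
from h import *
goto(630.7,123.4,35,3.4)"
python3 -m handwheel '[{"hand":1,"dx":0,"dy":0,"dz":0,"ax":0,"ay":0,"az":0},{"hand":1,"dx":0,"dy":0,"dz":0,"ax":0,"ay":0,"az":0},{"hand":1,"dx":0,"dy":0,"dz":0,"ax":0,"ay":0,"az":0}]' >/dev/null
python3 - <<'E'
from h import *
goto(630.7,123.4,35,3.4)
w=cap('wrist');cv2.imwrite('pics/w7c.png',cv2.resize(w['pixels'][100:380,180:400,::-1],None,fx=2.1,fy=2.1))
E
```

```text
t 9.17 grasp [631.  123.   81.1] jawyaw 3.4 tilt [ 0.    -1.     0.001] grip 0.573 F [ 0.5  0.1 -1.7] q6 -0.04
  shift (tool axes, before turning) dx -0.4 dy 46.1 dz -0.3 | ay -0.0 (world yaw 0.0)
t 9.42 grasp [630.9 123.1  81.1] jawyaw 3.4 tilt [ 0. -1.  0.] grip 0.574 F [ 0.3 -0.3 -1.9] q6 -0.04
  shift (tool axes, before turning) dx -0.4 dy 46.1 dz -0.2 | ay -0.0 (world yaw 0.0)
```

View pics/w7c.png

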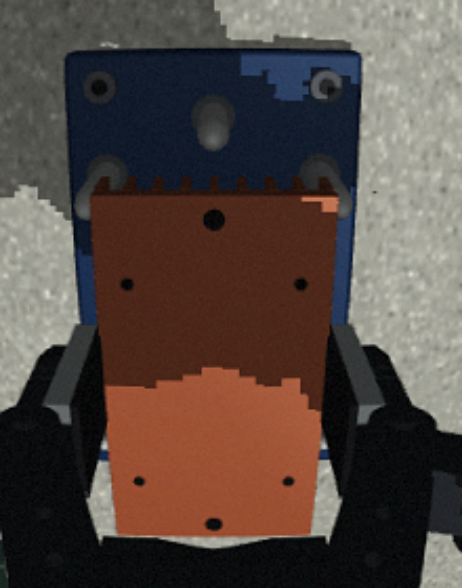

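The end pin (column 213) and the sink axis (214) now line up, with the side pins symmetric. Lowering.

```bash
python3 -m handwheel '[{"hand":1,"dx":0,"dy":8,"dz":0,"ax":0,"ay":0,"az":0},{"hand":1,"dx":0,"dy":8,"dz":0,"ax":0,"ay":0,"az":0},{"hand":1,"dx":0,"dy":8,"dz":0,"ax":0,"ay":0,"az":0},{"hand":1,"dx":0,"dy":8,"dz":0,"ax":0,"ay":0,"az":0},{"hand":1,"dx":0,"dy":7,"dz":0,"ax":0,"ay":0,"az":0},{"hand":1,"dx":0,"dy":5,"dz":0,"ax":0,"ay":0,"az":0},{"hand":1,"dx":0,"dy":0,"dz":0,"ax":0,"ay":0,"az":0},{"hand":1,"dx":0,"dy":0,"dz":0,"ax":0,"ay":0,"az":0},{"hand":1,"dx":0,"dy":0,"dz":0,"ax":0,"ay":0,"az":0}]'
python3 -c "
from h import *
goto(630.9,123.1,35,3.4)"
```

```text
time: 10.22
tcp_pos: [0.631, 0.1231, 0.1921]
orientation: [-0.514, 0.485, -0.485, 0.515]
ft_force: [0.2, -0.7, -2.5]
grip_width: 0.568
t 10.22 grasp [631.1 123.1  37.1] jawyaw 3.4 tilt [ 0.    -1.     0.001] grip 0.568 F [ 0.2 -0.7 -2.5] q6 -0.04
  shift (tool axes, before turning) dx -0.0 dy 2.1 dz -0.2 | ay -0.0 (world yaw 0.0)
```

```bash
python3 -m handwheel '[{"hand":1,"dx":0,"dy":2.5,"dz":0,"ax":0,"ay":0,"az":0},{"hand":1,"dx":0,"dy":0,"dz":0,"ax":0,"ay":0,"az":0},{"hand":1,"dx":0,"dy":0,"dz":0,"ax":0,"ay":0,"az":0},{"hand":0,"dx":0,"dy":0,"dz":0,"ax":0,"ay":0,"az":0},{"hand":0,"dx":0,"dy":0,"dz":0,"ax":0,"ay":0,"az":0},{"hand":0,"dx":0,"dy":0,"dz":0,"ax":0,"ay":0,"az":0},{"hand":0,"dx":0,"dy":0,"dz":0,"ax":0,"ay":0,"az":0},{"hand":0,"dx":0,"dy":0,"dz":0,"ax":0,"ay":0,"az":0}]'
python3 -m handwheel '[{"hand":0,"dx":0,"dy":-20,"dz":0,"ax":0,"ay":0,"az":0},{"hand":0,"dx":0,"dy":-35,"dz":0,"ax":0,"ay":0,"az":0},{"hand":0,"dx":0,"dy":-35,"dz":0,"ax":0,"ay":0,"az":0},{"hand":0,"dx":0,"dy":-35,"dz":0,"ax":0,"ay":0,"az":0},{"hand":0,"dx":0,"dy":-30,"dz":0,"ax":0,"ay":0,"az":0},{"hand":0,"dx":0,"dy":0,"dz":0,"ax":0,"ay":0,"az":0},{"hand":0,"dx":0,"dy":0,"dz":0,"ax":0,"ay":0,"az":0},{"hand":0,"dx":0,"dy":0,"dz":0,"ax":0,"ay":0,"az":0},{"hand":0,"dx":0,"dy":0,"dz":0,"ax":0,"ay":0,"az":0}]'
python3 - <<'E'
from h import *
goto(437,55,190,19.4)
w=cap('wrist','w8')
g=(.631,.123)
p=project(w,[(*g,.028)],True); print(blob(w,'sink',p[0],.028,True,120),'jig',blob(w,'jig',p[0],.012,True,150))
p=project(w,[(.437,.055,.007)],True); print(p,'ins',blob(w,'ins',p[0],.007,True,60))
p=project(w,[(.44,.239,.02)],True); print(p,'frame',blob(w,'frame',p[0],.02,True,80))
E
```

```text
time: 10.88
tcp_pos: [0.6309, 0.1231, 0.1897]
orientation: [-0.514, 0.485, -0.485, 0.515]
ft_force: [0.4, -0.2, -0.3]
grip_width: 1.002
time: 11.63
tcp_pos: [0.6301, 0.123, 0.3428]
orientation: [0.515, -0.486, 0.484, -0.514]
ft_force: [-0.0, -0.3, -0.1]
grip_width: 1.0
t 11.63 grasp [629.5 123.  187.8] jawyaw 3.4 tilt [-0.    -1.    -0.003] grip 1.000 F [-0.  -0.3 -0.1] q6 -0.04
  shift (tool axes, before turning) dx 56.6 dy -1.6 dz -196.2 | ay -16.0 (world yaw 16.0)
[632.1 121.3  50.2  89.4   3.5] jig [632.  122.4  84.8 137.7   3.4]
[[108.21198716 238.08525134]] ins [439.   55.5  48.7  88.8  19.7]
[[95.59721323 69.22218763]] frame [464.4 259.3  43.1  43.9  -9.2]
```

View pics/w8.png

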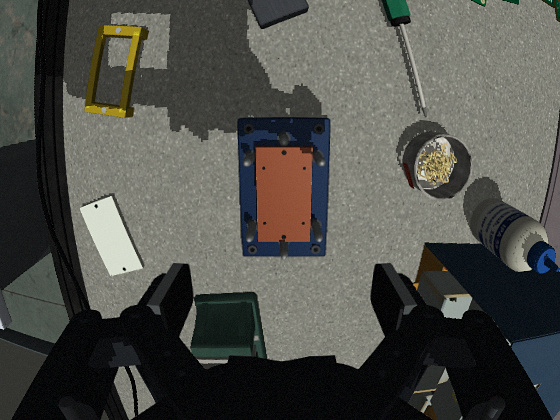

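The sink is seated: (632.1,121.3) against the jig's (632.0,122.4), angle within 0.1°, 11 pictures viewed so far. Next I hover over the insulator.

```bash
python3 -m handwheel '[{"hand":0,"dx":9.4,"dy":0,"dz":-32.3,"ax":0,"ay":0,"az":0},{"hand":0,"dx":9.4,"dy":0,"dz":-32.3,"ax":0,"ay":0,"az":0},{"hand":0,"dx":9.4,"dy":0,"dz":-32.3,"ax":0,"ay":0,"az":0},{"hand":0,"dx":9.4,"dy":0,"dz":-32.3,"ax":0,"ay":0,"az":0},{"hand":0,"dx":9.4,"dy":0,"dz":-32.3,"ax":0,"ay":0,"az":0},{"hand":0,"dx":9.4,"dy":0,"dz":-32.3,"ax":0,"ay":0,"az":0},{"hand":0,"dx":0,"dy":10,"dz":0,"ax":0,"ay":-5.5,"az":0},{"hand":0,"dx":0,"dy":20,"dz":0,"ax":0,"ay":-5.4,"az":0},{"hand":0,"dx":0,"dy":20,"dz":0,"ax":0,"ay":-5.4,"az":0}]'  >/dev/null
python3 -m handwheel '[{"hand":0,"dx":0,"dy":0,"dz":0,"ax":0,"ay":0,"az":0},{"hand":0,"dx":0,"dy":0,"dz":0,"ax":0,"ay":0,"az":0},{"hand":0,"dx":0,"dy":0,"dz":0,"ax":0,"ay":0,"az":0},{"hand":0,"dx":0,"dy":0,"dz":0,"ax":0,"ay":0,"az":0},{"hand":0,"dx":0,"dy":0,"dz":0,"ax":0,"ay":0,"az":0}]' >/dev/null
python3 - <<'E'
from h import *
w=cap('wrist','w9')
p=project(w,[(.437,.055,.007)],True); r=blob(w,'ins',p[0],.007,True,110);print(p,'ins',r)
goto(r[0],r[1],20,r[4])
E
```

```text
[[274.70860791 200.758699  ]] ins [438.9  55.1  49.7  88.9  19.5]
t 12.90 grasp [441.2  55.4 140.1] jawyaw 19.6 tilt [ 0.001 -1.     0.001] grip 0.998 F [ 0.5  1.  -0.3] q6 -0.47
  shift (tool axes, before turning) dx -0.5 dy 120.1 dz -2.4 | ay 0.1 (world yaw -0.1)
```

```bash
python3 -m handwheel '[{"hand":0.28,"dx":-0.5,"dy":30,"dz":-3,"ax":0,"ay":0,"az":0},{"hand":0.28,"dx":0,"dy":30,"dz":0,"ax":0,"ay":0,"az":0},{"hand":0.28,"dx":0,"dy":30,"dz":0,"ax":0,"ay":0,"az":0},{"hand":0.28,"dx":0,"dy":15,"dz":0,"ax":0,"ay":0,"az":0},{"hand":0.28,"dx":0,"dy":0,"dz":0,"ax":0,"ay":0,"az":0},{"hand":0.28,"dx":0,"dy":0,"dz":0,"ax":0,"ay":0,"az":0},{"hand":0.28,"dx":0,"dy":0,"dz":0,"ax":0,"ay":0,"az":0},{"hand":0.28,"dx":0,"dy":0,"dz":0,"ax":0,"ay":0,"az":0},{"hand":0.28,"dx":0,"dy":0,"dz":0,"ax":0,"ay":0,"az":0}]' >/dev/null
python3 - <<'E'
from h import *
goto(438.2,55.1,20,19.5)
w=cap('wrist','w10')
s=read_state();M=R.from_quat(s['orientation']).as_matrix();t=np.array(s['tcp_pos'])
for z in (-30,30): print(project(w,t+.165*M[:,1]+z/1000*M[:,2],True))
E
```

```text
t 13.65 grasp [438.5  54.8  35.7] jawyaw 19.7 tilt [ 0.001 -1.     0.003] grip 0.720 F [-0.2  0.3  0.2] q6 -0.47
  shift (tool axes, before turning) dx -0.4 dy 15.7 dz -0.2 | ay 0.2 (world yaw -0.2)
[[216.3466812  276.47498039]]
[[341.22913784 276.6193898 ]]
```

View pics/w10.png

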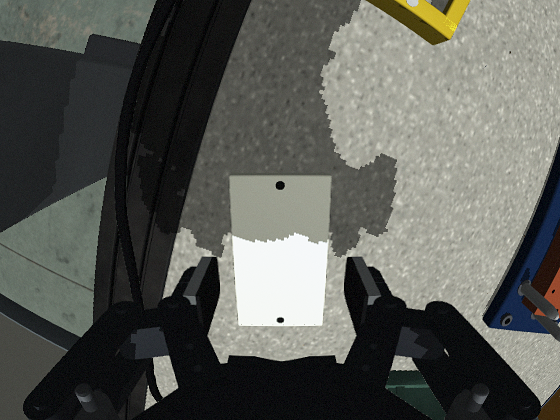

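The insulator (columns 230–331) is centred between the pads (218/345). I'll feel for the bench next.

```bash
for i in 1; do python3 -m handwheel '[{"hand":0.28,"dx":-0.4,"dy":8,"dz":0,"ax":0,"ay":0,"az":0},{"hand":0.28,"dx":0,"dy":6,"dz":0,"ax":0,"ay":0,"az":0},{"hand":0.28,"dx":0,"dy":0,"dz":0,"ax":0,"ay":0,"az":0},{"hand":0.28,"dx":0,"dy":0,"dz":0,"ax":0,"ay":0,"az":0},{"hand":0.28,"dx":0,"dy":0,"dz":0,"ax":0,"ay":0,"az":0}]' | grep -E "pos|force"; done
python3 -m handwheel '[{"hand":0.28,"dx":0,"dy":2,"dz":0,"ax":0,"ay":0,"az":0},{"hand":0.28,"dx":0,"dy":0,"dz":0,"ax":0,"ay":0,"az":0},{"hand":0.28,"dx":0,"dy":0,"dz":0,"ax":0,"ay":0,"az":0}]' | grep -E "pos|force"
python3 -m handwheel '[{"hand":0.28,"dx":0,"dy":2,"dz":0,"ax":0,"ay":0,"az":0},{"hand":0.28,"dx":0,"dy":0,"dz":0,"ax":0,"ay":0,"az":0},{"hand":0.28,"dx":0,"dy":0,"dz":0,"ax":0,"ay":0,"az":0}]' | grep -E "pos|force"
```

```text
tcp_pos: [0.4374, 0.0553, 0.1751]
ft_force: [0.1, 0.7, 0.7]
tcp_pos: [0.4375, 0.0552, 0.1733]
ft_force: [0.0, -0.6, -0.4]
tcp_pos: [0.4375, 0.0552, 0.1713]
ft_force: [-0.4, 0.2, -0.2]
```

```bash
python3 -m handwheel '[{"hand":0.28,"dx":0,"dy":1.3,"dz":0,"ax":0,"ay":0,"az":0},{"hand":0.28,"dx":0,"dy":0,"dz":0,"ax":0,"ay":0,"az":0},{"hand":1,"dx":0,"dy":0,"dz":0,"ax":0,"ay":0,"az":0},{"hand":1,"dx":0,"dy":0,"dz":0,"ax":0,"ay":0,"az":0},{"hand":1,"dx":0,"dy":0,"dz":0,"ax":0,"ay":0,"az":0},{"hand":1,"dx":0,"dy":0,"dz":0,"ax":0,"ay":0,"az":0}]' 30
python3 -m handwheel '[{"hand":1,"dx":0,"dy":0,"dz":0,"ax":0,"ay":0,"az":0},{"hand":1,"dx":0,"dy":0,"dz":0,"ax":0,"ay":0,"az":0},{"hand":1,"dx":0,"dy":-5,"dz":0,"ax":0,"ay":0,"az":0},{"hand":1,"dx":0,"dy":-25,"dz":0,"ax":0,"ay":0,"az":0},{"hand":1,"dx":0,"dy":-35,"dz":0,"ax":0,"ay":0,"az":0},{"hand":1,"dx":0,"dy":-35,"dz":0,"ax":0,"ay":0,"az":0},{"hand":1,"dx":0,"dy":0,"dz":0,"ax":0,"ay":0,"az":0},{"hand":1,"dx":0,"dy":0,"dz":0,"ax":0,"ay":0,"az":0},{"hand":1,"dx":0,"dy":0,"dz":0,"ax":0,"ay":0,"az":0},{"hand":1,"dx":0,"dy":0,"dz":0,"ax":0,"ay":0,"az":0}]'
python3 - <<'E'
from h import *
goto(630.9,123.4,110,3.4)
w=cap('wrist','w11')
s=read_state();M=R.from_quat(s['orientation']).as_matrix();g=(np.array(s['tcp_pos'])+.155*M[:,1])
z=g[2]-.008
p=project(w,[g+.008*M[:,1]],True)[0]; r=blob(w,'ins',p,z,True,120); print(p,r)
d=np.array([r[0],r[1],z*1000])-g*1000; print('offset in tool',(M.T@d).round(1))
E
```

```text
time: 15.12
tcp_pos: [0.4377, 0.0553, 0.1707]
orientation: [-0.578, 0.407, -0.408, 0.578]
ft_force: [0.6, 1.4, 6.0]
grip_width: 0.572
time: 15.95
tcp_pos: [0.4369, 0.0553, 0.2692]
orientation: [0.578, -0.408, 0.406, -0.578]
ft_force: [-0.4, -0.4, -1.8]
grip_width: 0.57
t 15.95 grasp [436.5  55.3 114.2] jawyaw 19.7 tilt [-0.001 -1.    -0.002] grip 0.570 F [-0.4 -0.4 -1.8] q6 -0.47
  shift (tool axes, before turning) dx 1.3 dy 3.7 dz 206.0 | ay 16.3 (world yaw -16.3)
[278.8677186 279.5148223] [443.8  38.1  49.3  51.9  19.6]
offset in tool [18.7  8.   1.2]
```

View pics/w11.png

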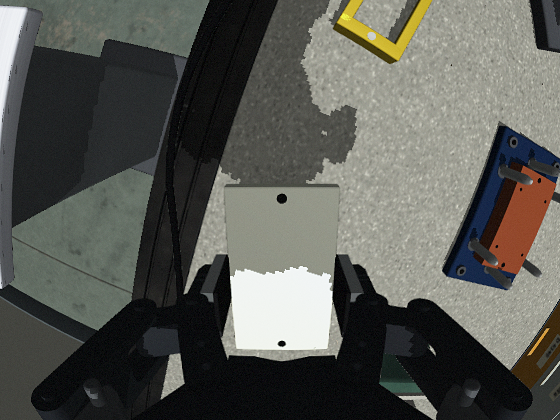

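The insulator is held flat, with holes at (281.5,198.5) and (281.5,343.5). 13 pictures viewed. I'll work out the offset, then carry it.

```bash
cat >> h.py <<'E'
def held(w,pts,below):
    "tool-frame mm of pixels on the plane 'below' mm under the grasp point"
    s=read_state();M=R.from_quat(s['orientation']).as_matrix();g=np.array(s['tcp_pos'])*1000+155*M[:,1]
    z=g[2]-below; p=plane(w,pts,z/1000,True)*1000
    return (np.column_stack([p,np.full(len(p),z)])-g)@M
E
python3 - <<'E'
from h import *
w=cap('wrist'); print(held(w,[(281.5,198.5),(281.5,343.5),(226,186),(339,186)],8.7).round(1))
E
python3 -m handwheel '[{"hand":1,"dx":0,"dy":0,"dz":0,"ax":0,"ay":5.4,"az":0},{"hand":1,"dx":0,"dy":0,"dz":0,"ax":0,"ay":5.4,"az":0},{"hand":1,"dx":0,"dy":0,"dz":0,"ax":0,"ay":5.5,"az":0},{"hand":1,"dx":0,"dy":0,"dz":0,"ax":0,"ay":0,"az":0},{"hand":1,"dx":0,"dy":0,"dz":0,"ax":0,"ay":0,"az":0},{"hand":1,"dx":0,"dy":0,"dz":0,"ax":0,"ay":0,"az":0}]' >/dev/null
python3 -c "
from h import *
goto(630.9,123.4,110,3.4)"
```

```text
[[-39.4   8.8   1.1]
 [ 40.8   8.6   1.2]
 [-45.    8.8 -22.5]
 [-45.    8.7  25.6]]
t 16.55 grasp [437.1  55.3 114.5] jawyaw 3.5 tilt [-0.    -1.    -0.001] grip 0.573 F [ 0.5 -0.2 -1.5] q6 -0.19
  shift (tool axes, before turning) dx -56.3 dy 4.3 dz 197.5 | ay 0.1 (world yaw -0.1)
```

```bash
python3 -m handwheel '[{"hand":1,"dx":-9.25,"dy":0,"dz":32.9,"ax":0,"ay":0,"az":0},{"hand":1,"dx":-9.25,"dy":0,"dz":32.9,"ax":0,"ay":0,"az":0},{"hand":1,"dx":-9.25,"dy":0,"dz":32.9,"ax":0,"ay":0,"az":0},{"hand":1,"dx":-9.25,"dy":0,"dz":32.9,"ax":0,"ay":0,"az":0},{"hand":1,"dx":-9.25,"dy":0,"dz":32.9,"ax":0,"ay":0,"az":0},{"hand":1,"dx":-9.25,"dy":0,"dz":32.9,"ax":0,"ay":0,"az":0},{"hand":1,"dx":0,"dy":15,"dz":0,"ax":0,"ay":0,"az":0},{"hand":1,"dx":0,"dy":10,"dz":0,"ax":0,"ay":0,"az":0},{"hand":1,"dx":0,"dy":0,"dz":0,"ax":0,"ay":0,"az":0},{"hand":1,"dx":0,"dy":0,"dz":0,"ax":0,"ay":0,"az":0},{"hand":1,"dx":0,"dy":0,"dz":0,"ax":0,"ay":0,"az":0},{"hand":1,"dx":0,"dy":0,"dz":0,"ax":0,"ay":0,"az":0}]' >/dev/null
python3 -c "
from h import *
goto(630.9,122.7,45,3.4)"
```

```text
t 17.55 grasp [630.7 121.9  90.6] jawyaw 3.3 tilt [-0. -1. -0.] grip 0.575 F [ 0.6 -0.  -0.4] q6 -0.04
  shift (tool axes, before turning) dx -0.8 dy 45.6 dz 0.3 | ay -0.1 (world yaw 0.1)
```

```bash
python3 -m handwheel '[{"hand":1,"dx":-0.8,"dy":8,"dz":0.2,"ax":0,"ay":0,"az":0},{"hand":1,"dx":0,"dy":8,"dz":0,"ax":0,"ay":0,"az":0},{"hand":1,"dx":0,"dy":8,"dz":0,"ax":0,"ay":0,"az":0},{"hand":1,"dx":0,"dy":8,"dz":0,"ax":0,"ay":0,"az":0},{"hand":1,"dx":0,"dy":8,"dz":0,"ax":0,"ay":0,"az":0},{"hand":1,"dx":0,"dy":5,"dz":0,"ax":0,"ay":0,"az":0},{"hand":1,"dx":0,"dy":0,"dz":0,"ax":0,"ay":0,"az":0},{"hand":1,"dx":0,"dy":0,"dz":0,"ax":0,"ay":0,"az":0},{"hand":1,"dx":0,"dy":0,"dz":0,"ax":0,"ay":0,"az":0},{"hand":1,"dx":0,"dy":0,"dz":0,"ax":0,"ay":0,"az":0}]' |grep -E "pos|force"
python3 -m handwheel '[{"hand":1,"dx":0,"dy":1,"dz":0,"ax":0,"ay":0,"az":0},{"hand":1,"dx":0,"dy":1,"dz":0,"ax":0,"ay":0,"az":0},{"hand":1,"dx":0,"dy":0,"dz":0,"ax":0,"ay":0,"az":0},{"hand":1,"dx":0,"dy":0,"dz":0,"ax":0,"ay":0,"az":0}]' |grep -E "pos|force"
python3 -c "
from h import *
goto(630.9,122.7,43.7,3.4)"
```

```text
tcp_pos: [0.6315, 0.123, 0.2]
ft_force: [-0.6, 0.1, -0.8]
tcp_pos: [0.6316, 0.123, 0.1987]
ft_force: [-0.4, -0.1, 2.9]
t 18.72 grasp [631.7 123.   43.7] jawyaw 3.4 tilt [ 0.    -1.     0.001] grip 0.569 F [-0.4 -0.1  2.9] q6 -0.04
  shift (tool axes, before turning) dx 0.3 dy -0.0 dz -0.8 | ay -0.0 (world yaw 0.0)
```

```bash
python3 -m handwheel '[{"hand":0,"dx":0,"dy":0,"dz":0,"ax":0,"ay":0,"az":0},{"hand":0,"dx":0,"dy":0,"dz":0,"ax":0,"ay":0,"az":0},{"hand":0,"dx":0,"dy":0,"dz":0,"ax":0,"ay":0,"az":0},{"hand":0,"dx":0,"dy":0,"dz":0,"ax":0,"ay":0,"az":0},{"hand":0,"dx":0,"dy":0,"dz":0,"ax":0,"ay":0,"az":0},{"hand":0,"dx":0,"dy":-20,"dz":0,"ax":0,"ay":0,"az":0},{"hand":0,"dx":0,"dy":-40,"dz":0,"ax":0,"ay":0,"az":0},{"hand":0,"dx":0,"dy":-40,"dz":0,"ax":0,"ay":0,"az":0},{"hand":0,"dx":0,"dy":-40,"dz":0,"ax":0,"ay":0,"az":0},{"hand":0,"dx":0,"dy":0,"dz":0,"ax":0,"ay":0,"az":0},{"hand":0,"dx":0,"dy":0,"dz":0,"ax":0,"ay":0,"az":0},{"hand":0,"dx":0,"dy":0,"dz":0,"ax":0,"ay":0,"az":0}]' >/dev/null
python3 - <<'E'
from h import *
goto(530,-300,190,-1)
w=cap('wrist','w12')
p=project(w,[(.631,.123,.035)],True)[0]
print('ins',blob(w,'ins',p,.035,True,90),'jig',blob(w,'jig',p,.012,True,150))
E
python3 -m handwheel '[{"hand":0,"dx":34.7,"dy":0,"dz":-10.5,"ax":0,"ay":0,"az":0},{"hand":0,"dx":34.7,"dy":0,"dz":-10.5,"ax":0,"ay":0,"az":0},{"hand":0,"dx":34.7,"dy":0,"dz":-10.5,"ax":0,"ay":0,"az":0},{"hand":0,"dx":34.7,"dy":0,"dz":-10.5,"ax":0,"ay":0,"az":0},{"hand":0,"dx":34.7,"dy":0,"dz":-10.5,"ax":0,"ay":0,"az":0},{"hand":0,"dx":34.7,"dy":0,"dz":-10.5,"ax":0,"ay":0,"az":0},{"hand":0,"dx":34.7,"dy":0,"dz":-10.5,"ax":0,"ay":0,"az":0},{"hand":0,"dx":34.7,"dy":0,"dz":-10.5,"ax":0,"ay":0,"az":0},{"hand":0,"dx":34.7,"dy":0,"dz":-10.5,"ax":0,"ay":0,"az":0},{"hand":0,"dx":34.7,"dy":0,"dz":-10.5,"ax":0,"ay":0,"az":0},{"hand":0,"dx":34.7,"dy":0,"dz":-10.5,"ax":0,"ay":0,"az":0},{"hand":0,"dx":34.7,"dy":0,"dz":-10.5,"ax":0,"ay":0,"az":0}]' >/dev/null
python3 -m handwheel '[{"hand":0,"dx":0,"dy":0,"dz":0,"ax":0,"ay":0,"az":0},{"hand":0,"dx":0,"dy":0,"dz":0,"ax":0,"ay":0,"az":0},{"hand":0,"dx":0,"dy":0,"dz":0,"ax":0,"ay":0,"az":0},{"hand":0,"dx":0,"dy":0,"dz":0,"ax":0,"ay":0,"az":0},{"hand":0,"dx":0,"dy":0,"dz":0,"ax":0,"ay":0,"az":0}]' >/dev/null
python3 - <<'E'
from h import *
w=cap('wrist','w13'); pickle.dump(w,open('w13.pkl','wb'))
p=project(w,[(.53,-.3,.005)],True)[0]
print(p,'board',blob(w,'board',p,.005,True,90))
goto(530,-300,100,-1)
E
```

```text
t 19.72 grasp [630.8 123.  182.9] jawyaw 3.4 tilt [-0.    -1.    -0.001] grip 1.001 F [-0.3  0.5 -0. ] q6 -0.04
  shift (tool axes, before turning) dx 416.4 dy -7.0 dz -125.5 | ay 4.4 (world yaw -4.4)
ins [632.8 123.6  49.3  87.6   3.4] jig [632.  121.8  85.  138.1   3.6]
[280.4191814  191.04594459] board [ 531.6 -314.5   50.1   89.7   -0.7]
t 21.23 grasp [ 530.2 -298.3  182.7] jawyaw 3.5 tilt [-0.001 -1.    -0.001] grip 0.996 F [-0.1  0.4 -0.9] q6 -0.76
  shift (tool axes, before turning) dx 1.8 dy 82.7 dz -0.3 | ay 4.5 (world yaw -4.5)
```

View pics/w13.png

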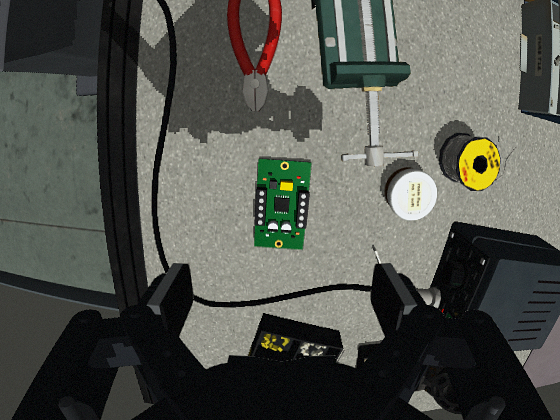

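The board is at (282,204): (531.6, −314.5) mm with yaw −0.7°. The jar (412,192) and cutters tip (257,110) are clear of the fingers. 14 pictures viewed. Grasping the board on its strips.

```bash
python3 -m handwheel '[{"hand":0,"dx":0,"dy":0,"dz":0,"ax":0,"ay":4.2,"az":0},{"hand":0,"dx":16.2,"dy":20,"dz":0.8,"ax":0,"ay":0,"az":0},{"hand":0,"dx":0,"dy":36,"dz":0,"ax":0,"ay":0,"az":0},{"hand":0,"dx":0,"dy":36,"dz":0,"ax":0,"ay":0,"az":0},{"hand":0,"dx":0,"dy":36,"dz":0,"ax":0,"ay":0,"az":0},{"hand":0,"dx":0,"dy":10,"dz":0,"ax":0,"ay":0,"az":0},{"hand":0,"dx":0,"dy":0,"dz":0,"ax":0,"ay":0,"az":0},{"hand":0,"dx":0,"dy":0,"dz":0,"ax":0,"ay":0,"az":0},{"hand":0,"dx":0,"dy":0,"dz":0,"ax":0,"ay":0,"az":0},{"hand":0,"dx":0,"dy":0,"dz":0,"ax":0,"ay":0,"az":0},{"hand":0,"dx":0,"dy":0,"dz":0,"ax":0,"ay":0,"az":0}]' >/dev/null
python3 - <<'E'
from h import *
goto(530.6,-314.5,19,-0.7)
w=cap('wrist','w14')
p=project(w,[(.531,-.3145,.005)],True)[0]
print(p,'board',blob(w,'board',p,.005,True,120))
E
```

```text
t 22.15 grasp [ 531.8 -317.1   47.4] jawyaw -0.8 tilt [ 0.003 -1.     0.003] grip 0.998 F [ 0.4  0.8 -0.5] q6 -0.70
  shift (tool axes, before turning) dx -2.6 dy 28.3 dz -1.3 | ay -0.1 (world yaw 0.1)
[278.09852598 245.13508922] board [ 531.3 -329.9   49.9   59.7   -1. ]
```

```bash
python3 -m handwheel '[{"hand":0,"dx":-2.4,"dy":14,"dz":-1,"ax":0,"ay":0,"az":0},{"hand":0,"dx":0,"dy":14,"dz":0,"ax":0,"ay":0,"az":0},{"hand":0,"dx":0,"dy":0,"dz":0,"ax":0,"ay":0,"az":0},{"hand":0,"dx":0,"dy":0,"dz":0,"ax":0,"ay":0,"az":0},{"hand":0,"dx":0,"dy":0,"dz":0,"ax":0,"ay":0,"az":0},{"hand":1,"dx":0,"dy":0,"dz":0,"ax":0,"ay":0,"az":0},{"hand":1,"dx":0,"dy":0,"dz":0,"ax":0,"ay":0,"az":0},{"hand":1,"dx":0,"dy":0,"dz":0,"ax":0,"ay":0,"az":0},{"hand":1,"dx":0,"dy":0,"dz":0,"ax":0,"ay":0,"az":0},{"hand":1,"dx":0,"dy":0,"dz":0,"ax":0,"ay":0,"az":0},{"hand":1,"dx":0,"dy":0,"dz":0,"ax":0,"ay":0,"az":0},{"hand":1,"dx":0,"dy":0,"dz":0,"ax":0,"ay":0,"az":0}]' 30
python3 -c "
from h import *
goto(530.6,-314.5,19,-0.7)"
python3 -m handwheel '[{"hand":1,"dx":0,"dy":-5,"dz":0,"ax":0,"ay":0,"az":0},{"hand":1,"dx":0,"dy":-25,"dz":0,"ax":0,"ay":0,"az":0},{"hand":1,"dx":0,"dy":-35,"dz":0,"ax":0,"ay":0,"az":0},{"hand":1,"dx":0,"dy":-35,"dz":0,"ax":0,"ay":0,"az":0},{"hand":1,"dx":0,"dy":-35,"dz":0,"ax":0,"ay":0,"az":0},{"hand":1,"dx":0,"dy":-30,"dz":0,"ax":0,"ay":0,"az":0},{"hand":1,"dx":0,"dy":0,"dz":0,"ax":0,"ay":0,"az":0},{"hand":1,"dx":0,"dy":0,"dz":0,"ax":0,"ay":0,"az":0},{"hand":1,"dx":0,"dy":0,"dz":0,"ax":0,"ay":0,"az":0},{"hand":1,"dx":0,"dy":0,"dz":0,"ax":0,"ay":0,"az":0}]' | grep grip
python3 - <<'E'
from h import *
goto(630.9,123.4,110,3.4)
w=cap('wrist','w15')
q=cv2.findContours(mask(w,'board')[120:360,200:360],cv2.RETR_EXTERNAL,cv2.CHAIN_APPROX_NONE)[0]
q=max(q,key=cv2.contourArea)[:,0]+[200,120]
print(q.min(0),q.max(0)); h=held(w,q,14.0); print(h.min(0).round(1),h.max(0).round(1))
E
```

```text
time: 23.2
tcp_pos: [0.5298, -0.314, 0.1727]
orientation: [0.496, -0.503, 0.504, -0.496]
ft_force: [-0.3, 0.4, 4.3]
grip_width: 0.574
t 23.20 grasp [ 530.  -314.1   17.7] jawyaw -0.8 tilt [ 0.001 -1.     0.001] grip 0.574 F [-0.3  0.4  4.3] q6 -0.70
  shift (tool axes, before turning) dx 0.4 dy -1.3 dz 0.7 | ay -0.1 (world yaw 0.1)
grip_width: 0.575
t 24.03 grasp [ 528.5 -312.8  180.1] jawyaw -0.8 tilt [-0.003 -1.    -0.003] grip 0.575 F [ 0.2  0.2 -1.2] q6 -0.70
  shift (tool axes, before turning) dx -437.5 dy 71.0 dz 96.2 | ay -4.2 (world yaw 4.2)
[235 271] [329 345]
[ -1.8  13.8 -24.2] [46.4 14.  26.3]
```

```bash
sed -i "s/'board':((40,90,60)/'board':((40,90,20)/" h.py; python3 - <<'E'
from h import *
w=cap('wrist','w15')
q=cv2.findContours(mask(w,'board')[120:360,200:360],cv2.RETR_EXTERNAL,cv2.CHAIN_APPROX_NONE)[0]
q=max(q,key=cv2.contourArea)[:,0]+[200,120]
print(q.min(0),q.max(0)); h=held(w,q,13.0); print(h.min(0).round(1),h.max(0).round(1))
E
python3 -m handwheel '[{"hand":1,"dx":0,"dy":0,"dz":0,"ax":0,"ay":-4.2,"az":0},{"hand":1,"dx":0,"dy":0,"dz":0,"ax":0,"ay":0,"az":0},{"hand":1,"dx":0,"dy":0,"dz":0,"ax":0,"ay":0,"az":0},{"hand":1,"dx":0,"dy":0,"dz":0,"ax":0,"ay":0,"az":0}]' >/dev/null
python3 -c "
from h import *
goto(631.1,123.4,110,3.4)"
```

```text
[226 186] [338 345]
[-44.4  12.8 -24.1] [45.4 13.2 25.9]
t 24.47 grasp [ 529.4 -313.6  181.4] jawyaw 3.3 tilt [-0.001 -1.    -0.001] grip 0.576 F [-0.4  0.  -0.6] q6 -0.77
  shift (tool axes, before turning) dx -430.4 dy 71.6 dz 126.6 | ay -0.1 (world yaw 0.1)
```

```bash
python3 -m handwheel '[{"hand":1,"dx":-35.8,"dy":0,"dz":10.5,"ax":0,"ay":0,"az":0},{"hand":1,"dx":-35.8,"dy":0,"dz":10.5,"ax":0,"ay":0,"az":0},{"hand":1,"dx":-35.8,"dy":0,"dz":10.5,"ax":0,"ay":0,"az":0},{"hand":1,"dx":-35.8,"dy":0,"dz":10.5,"ax":0,"ay":0,"az":0},{"hand":1,"dx":-35.8,"dy":0,"dz":10.5,"ax":0,"ay":0,"az":0},{"hand":1,"dx":-35.8,"dy":0,"dz":10.5,"ax":0,"ay":0,"az":0},{"hand":1,"dx":-35.8,"dy":0,"dz":10.5,"ax":0,"ay":0,"az":0},{"hand":1,"dx":-35.8,"dy":0,"dz":10.5,"ax":0,"ay":0,"az":0},{"hand":1,"dx":-35.8,"dy":0,"dz":10.5,"ax":0,"ay":0,"az":0},{"hand":1,"dx":-35.8,"dy":0,"dz":10.5,"ax":0,"ay":0,"az":0},{"hand":1,"dx":-35.8,"dy":0,"dz":10.5,"ax":0,"ay":0,"az":0},{"hand":1,"dx":-35.8,"dy":0,"dz":10.5,"ax":0,"ay":0,"az":0}]' >/dev/null
python3 -m handwheel '[{"hand":1,"dx":0,"dy":30,"dz":0,"ax":0,"ay":0,"az":0},{"hand":1,"dx":0,"dy":30,"dz":0,"ax":0,"ay":0,"az":0},{"hand":1,"dx":0,"dy":27,"dz":0,"ax":0,"ay":0,"az":0},{"hand":1,"dx":0,"dy":0,"dz":0,"ax":0,"ay":0,"az":0},{"hand":1,"dx":0,"dy":0,"dz":0,"ax":0,"ay":0,"az":0},{"hand":1,"dx":0,"dy":0,"dz":0,"ax":0,"ay":0,"az":0},{"hand":1,"dx":0,"dy":0,"dz":0,"ax":0,"ay":0,"az":0},{"hand":1,"dx":0,"dy":0,"dz":0,"ax":0,"ay":0,"az":0}]' >/dev/null
python3 -c "
from h import *
goto(631,122.7,52.7,3.4)"
```

```text
t 26.13 grasp [631.8 122.1  97.3] jawyaw 3.3 tilt [ 0.    -1.     0.004] grip 0.573 F [ 0.7 -0.3 -0.4] q6 -0.04
  shift (tool axes, before turning) dx -0.6 dy 44.6 dz -0.9 | ay -0.1 (world yaw 0.1)
```

```bash
python3 -m handwheel '[{"hand":1,"dx":-0.6,"dy":8,"dz":-0.7,"ax":0,"ay":0,"az":0},{"hand":1,"dx":0,"dy":8,"dz":0,"ax":0,"ay":0,"az":0},{"hand":1,"dx":0,"dy":8,"dz":0,"ax":0,"ay":0,"az":0},{"hand":1,"dx":0,"dy":8,"dz":0,"ax":0,"ay":0,"az":0},{"hand":1,"dx":0,"dy":8,"dz":0,"ax":0,"ay":0,"az":0},{"hand":1,"dx":0,"dy":3,"dz":0,"ax":0,"ay":0,"az":0},{"hand":1,"dx":0,"dy":0,"dz":0,"ax":0,"ay":0,"az":0},{"hand":1,"dx":0,"dy":0,"dz":0,"ax":0,"ay":0,"az":0},{"hand":1,"dx":0,"dy":0,"dz":0,"ax":0,"ay":0,"az":0},{"hand":1,"dx":0,"dy":0,"dz":0,"ax":0,"ay":0,"az":0}]' |grep -E "pos|force"
python3 -m handwheel '[{"hand":1,"dx":0,"dy":1,"dz":0,"ax":0,"ay":0,"az":0},{"hand":1,"dx":0,"dy":1,"dz":0,"ax":0,"ay":0,"az":0},{"hand":1,"dx":0,"dy":0,"dz":0,"ax":0,"ay":0,"az":0},{"hand":1,"dx":0,"dy":0,"dz":0,"ax":0,"ay":0,"az":0}]' |grep -E "pos|force"
python3 -c "
from h import *
goto(631,122.7,52.7,3.4)"
```

```text
tcp_pos: [0.6293, 0.123, 0.2075]
ft_force: [-1.7, 0.1, 6.8]
tcp_pos: [0.6292, 0.123, 0.2075]
ft_force: [-5.4, -0.3, 16.9]
t 27.30 grasp [629.1 122.9  52.5] jawyaw 3.4 tilt [ 0.    -1.    -0.001] grip 0.578 F [-5.4 -0.3 16.9] q6 -0.04
  shift (tool axes, before turning) dx 0.3 dy -0.2 dz 1.9 | ay -0.0 (world yaw 0.0)
```

The board is at its seat height (52.5 against 52.7). I'll ease the force, release, rise, and then check the board and view the frame.

```bash
python3 -m handwheel '[{"hand":1,"dx":0,"dy":-1.5,"dz":1.2,"ax":0,"ay":0,"az":0},{"hand":1,"dx":0,"dy":0,"dz":0,"ax":0,"ay":0,"az":0},{"hand":0,"dx":0,"dy":0,"dz":0,"ax":0,"ay":0,"az":0},{"hand":0,"dx":0,"dy":0,"dz":0,"ax":0,"ay":0,"az":0},{"hand":0,"dx":0,"dy":0,"dz":0,"ax":0,"ay":0,"az":0},{"hand":0,"dx":0,"dy":0,"dz":0,"ax":0,"ay":0,"az":0},{"hand":0,"dx":0,"dy":0,"dz":0,"ax":0,"ay":0,"az":0}]' |grep -E "pos|force"
python3 -m handwheel '[{"hand":0,"dx":0,"dy":-20,"dz":0,"ax":0,"ay":0,"az":0},{"hand":0,"dx":0,"dy":-40,"dz":0,"ax":0,"ay":0,"az":0},{"hand":0,"dx":0,"dy":-40,"dz":0,"ax":0,"ay":0,"az":0},{"hand":0,"dx":0,"dy":-35,"dz":0,"ax":0,"ay":0,"az":0},{"hand":0,"dx":0,"dy":0,"dz":0,"ax":0,"ay":0,"az":0},{"hand":0,"dx":0,"dy":0,"dz":0,"ax":0,"ay":0,"az":0},{"hand":0,"dx":0,"dy":0,"dz":0,"ax":0,"ay":0,"az":0},{"hand":0,"dx":0,"dy":0,"dz":0,"ax":0,"ay":0,"az":0},{"hand":0,"dx":0,"dy":0,"dz":0,"ax":0,"ay":0,"az":0}]' >/dev/null
python3 - <<'E'
from h import *
w=cap('wrist','w16')
p=project(w,[(.631,.123,.04)],True)[0]
print('board',blob(w,'board',p,.04,True,75),'jig',blob(w,'jig',p,.012,True,150))
m=mask(w,'frame')[:170,60:170]; q=np.argwhere(m)[:,::-1]+[60,0]
print('frame',rect(plane(w,q,.02,True)))
goto(440,239,190,-9)
E
```

```text
tcp_pos: [0.6307, 0.123, 0.2061]
ft_force: [0.1, -0.7, -0.5]
board [631.8 122.1  50.   89.7   3.4] jig [631.8 121.8  84.9 138.1   3.5]
frame [457.7 237.3  49.5  89.7  -9.3]
t 28.68 grasp [629.7 123.  184.7] jawyaw 3.4 tilt [-0.    -1.    -0.004] grip 1.002 F [-0.3  0.   0.3] q6 -0.04
  shift (tool axes, before turning) dx -126.9 dy -4.6 dz -182.6 | ay 12.4 (world yaw -12.4)
```

The board is seated on the jig centre to 0.3 mm. The frame is at (457.7, 237.3), −9.3°. Going over it.

```bash
python3 -m handwheel '[{"hand":0,"dx":-20.7,"dy":0,"dz":-27.6,"ax":0,"ay":0,"az":0},{"hand":0,"dx":-20.7,"dy":0,"dz":-27.6,"ax":0,"ay":0,"az":0},{"hand":0,"dx":-20.7,"dy":0,"dz":-27.6,"ax":0,"ay":0,"az":0},{"hand":0,"dx":-20.7,"dy":0,"dz":-27.6,"ax":0,"ay":0,"az":0},{"hand":0,"dx":-20.7,"dy":0,"dz":-27.6,"ax":0,"ay":0,"az":0},{"hand":0,"dx":-20.7,"dy":0,"dz":-27.6,"ax":0,"ay":0,"az":0},{"hand":0,"dx":0,"dy":20,"dz":0,"ax":0,"ay":6.4,"az":0},{"hand":0,"dx":0,"dy":10,"dz":0,"ax":0,"ay":6.3,"az":0},{"hand":0,"dx":0,"dy":0,"dz":0,"ax":0,"ay":0,"az":0},{"hand":0,"dx":0,"dy":0,"dz":0,"ax":0,"ay":0,"az":0},{"hand":0,"dx":0,"dy":0,"dz":0,"ax":0,"ay":0,"az":0},{"hand":0,"dx":0,"dy":0,"dz":0,"ax":0,"ay":0,"az":0}]' >/dev/null
python3 -m handwheel '[{"hand":0,"dx":0,"dy":0,"dz":0,"ax":0,"ay":0,"az":0},{"hand":0,"dx":0,"dy":0,"dz":0,"ax":0,"ay":0,"az":0}]' >/dev/null
python3 - <<'E'
from h import *
w=cap('wrist','w17')
m=mask(w,'frame')[90:300,190:370]; q=np.argwhere(m)[:,::-1]+[190,90]
r=rect(plane(w,q,.02,True)); print('frame',r); goto(r[0]-1,r[1],22,r[4])
E
```

```text
frame [457.2 237.9  49.8  89.3  -9.1]
t 29.90 grasp [458.6 237.2 157. ] jawyaw -9.3 tilt [-0.    -1.     0.001] grip 1.002 F [-0.5  0.1  0. ] q6 0.42
  shift (tool axes, before turning) dx -0.3 dy 135.0 dz -2.6 | ay -0.2 (world yaw 0.2)
```

```bash
python3 -m handwheel '[{"hand":0,"dx":-0.3,"dy":30,"dz":-2.4,"ax":0,"ay":0,"az":0},{"hand":0,"dx":0,"dy":35,"dz":0,"ax":0,"ay":0,"az":0},{"hand":0,"dx":0,"dy":35,"dz":0,"ax":0,"ay":0,"az":0},{"hand":0,"dx":0,"dy":15,"dz":0,"ax":0,"ay":0,"az":0},{"hand":0,"dx":0,"dy":0,"dz":0,"ax":0,"ay":0,"az":0},{"hand":0,"dx":0,"dy":0,"dz":0,"ax":0,"ay":0,"az":0},{"hand":0,"dx":0,"dy":0,"dz":0,"ax":0,"ay":0,"az":0},{"hand":0,"dx":0,"dy":0,"dz":0,"ax":0,"ay":0,"az":0},{"hand":0,"dx":0,"dy":0,"dz":0,"ax":0,"ay":0,"az":0}]' >/dev/null
python3 -c "
from h import *
goto(456.2,237.9,24,-9.1)"
```

```text
t 30.65 grasp [456.9 238.3  43.1] jawyaw -9.3 tilt [-0.001 -1.     0.003] grip 0.997 F [ 0.7  0.3 -0.4] q6 0.43
  shift (tool axes, before turning) dx 0.5 dy 19.1 dz -0.7 | ay -0.2 (world yaw 0.2)
```

```bash
python3 -m handwheel '[{"hand":0,"dx":0.5,"dy":10,"dz":-0.5,"ax":0,"ay":0,"az":0},{"hand":0,"dx":0,"dy":8,"dz":0,"ax":0,"ay":0,"az":0},{"hand":0,"dx":0,"dy":0,"dz":0,"ax":0,"ay":0,"az":0},{"hand":0,"dx":0,"dy":0,"dz":0,"ax":0,"ay":0,"az":0},{"hand":1,"dx":0,"dy":0,"dz":0,"ax":0,"ay":0,"az":0},{"hand":1,"dx":0,"dy":0,"dz":0,"ax":0,"ay":0,"az":0},{"hand":1,"dx":0,"dy":0,"dz":0,"ax":0,"ay":0,"az":0},{"hand":1,"dx":0,"dy":0,"dz":0,"ax":0,"ay":0,"az":0},{"hand":1,"dx":0,"dy":0,"dz":0,"ax":0,"ay":0,"az":0},{"hand":1,"dx":0,"dy":0,"dz":0,"ax":0,"ay":0,"az":0},{"hand":1,"dx":0,"dy":0,"dz":0,"ax":0,"ay":0,"az":0}]' 30
python3 -m handwheel '[{"hand":1,"dx":0,"dy":-5,"dz":0,"ax":0,"ay":0,"az":0},{"hand":1,"dx":0,"dy":-25,"dz":0,"ax":0,"ay":0,"az":0},{"hand":1,"dx":0,"dy":-35,"dz":0,"ax":0,"ay":0,"az":0},{"hand":1,"dx":0,"dy":-35,"dz":0,"ax":0,"ay":0,"az":0},{"hand":1,"dx":0,"dy":0,"dz":0,"ax":0,"ay":0,"az":0},{"hand":1,"dx":0,"dy":0,"dz":0,"ax":0,"ay":0,"az":0},{"hand":1,"dx":0,"dy":0,"dz":0,"ax":0,"ay":-6.4,"az":0},{"hand":1,"dx":0,"dy":0,"dz":0,"ax":0,"ay":-6.3,"az":0},{"hand":1,"dx":0,"dy":0,"dz":0,"ax":0,"ay":0,"az":0},{"hand":1,"dx":0,"dy":0,"dz":0,"ax":0,"ay":0,"az":0},{"hand":1,"dx":0,"dy":0,"dz":0,"ax":0,"ay":0,"az":0},{"hand":1,"dx":0,"dy":0,"dz":0,"ax":0,"ay":0,"az":0}]' |grep grip
python3 - <<'E'
from h import *
w=cap('wrist','w18')
m=mask(w,'frame')[120:370,190:370]; q=np.argwhere(m)[:,::-1]+[190,120]
print(q.min(0),q.max(0)); h=held(w,q,4.5); print(h.min(0).round(1),h.max(0).round(1))
goto(631,122.2,110,3.4)
E
```

```text
time: 31.57
tcp_pos: [0.4554, 0.2376, 0.1789]
orientation: [0.457, -0.539, 0.539, -0.458]
ft_force: [-0.1, 0.4, 5.2]
grip_width: 0.572
grip_width: 0.574
[222 190] [341 355]
[-44.6   4.5 -24. ] [45.1  4.5 25.7]
t 32.62 grasp [455.  237.5 123.1] jawyaw 3.3 tilt [ 0.    -1.    -0.001] grip 0.575 F [-0.8 -0.3 -0.4] q6 0.21
  shift (tool axes, before turning) dx 125.2 dy 12.9 dz 169.1 | ay -0.1 (world yaw 0.1)
```

View pics/w18.png

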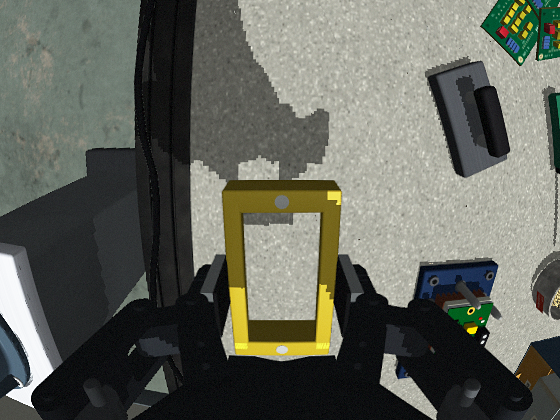

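The frame is held level and centred, columns 222–341. 15 pictures viewed. Carrying it to the jig.

```bash
python3 -m handwheel '[{"hand":1,"dx":20.8,"dy":0,"dz":28.2,"ax":0,"ay":0,"az":0},{"hand":1,"dx":20.8,"dy":0,"dz":28.2,"ax":0,"ay":0,"az":0},{"hand":1,"dx":20.8,"dy":0,"dz":28.2,"ax":0,"ay":0,"az":0},{"hand":1,"dx":20.8,"dy":0,"dz":28.2,"ax":0,"ay":0,"az":0},{"hand":1,"dx":20.8,"dy":0,"dz":28.2,"ax":0,"ay":0,"az":0},{"hand":1,"dx":20.8,"dy":0,"dz":28.2,"ax":0,"ay":0,"az":0},{"hand":1,"dx":0,"dy":20,"dz":0,"ax":0,"ay":0,"az":0},{"hand":1,"dx":0,"dy":0,"dz":0,"ax":0,"ay":0,"az":0},{"hand":1,"dx":0,"dy":0,"dz":0,"ax":0,"ay":0,"az":0},{"hand":1,"dx":0,"dy":0,"dz":0,"ax":0,"ay":0,"az":0},{"hand":1,"dx":0,"dy":0,"dz":0,"ax":0,"ay":0,"az":0},{"hand":1,"dx":0,"dy":0,"dz":0,"ax":0,"ay":0,"az":0}]' >/dev/null
python3 -c "
from h import *
goto(631,122.5,63.7,3.4)"
```

```text
t 33.62 grasp [631.3 123.7 104.5] jawyaw 3.4 tilt [ 0.    -1.     0.001] grip 0.575 F [ 0.5  0.6 -0.6] q6 -0.04
  shift (tool axes, before turning) dx 1.2 dy 40.8 dz -0.4 | ay 0.0 (world yaw -0.0)
```

```bash
python3 -m handwheel '[{"hand":1,"dx":1.2,"dy":8,"dz":-0.2,"ax":0,"ay":0,"az":0},{"hand":1,"dx":0,"dy":8,"dz":0,"ax":0,"ay":0,"az":0},{"hand":1,"dx":0,"dy":8,"dz":0,"ax":0,"ay":0,"az":0},{"hand":1,"dx":0,"dy":8,"dz":0,"ax":0,"ay":0,"az":0},{"hand":1,"dx":0,"dy":5,"dz":0,"ax":0,"ay":0,"az":0},{"hand":1,"dx":0,"dy":0,"dz":0,"ax":0,"ay":0,"az":0},{"hand":1,"dx":0,"dy":0,"dz":0,"ax":0,"ay":0,"az":0},{"hand":1,"dx":0,"dy":0,"dz":0,"ax":0,"ay":0,"az":0},{"hand":1,"dx":0,"dy":0,"dz":0,"ax":0,"ay":0,"az":0}]' |grep -E "pos|force"
python3 -c "
from h import *
goto(631,122.5,63.7,3.4)"
```

```text
tcp_pos: [0.6314, 0.1217, 0.2217]
ft_force: [0.4, -1.1, -1.1]
t 34.37 grasp [631.4 121.7  66.7] jawyaw 3.4 tilt [ 0. -1. -0.] grip 0.573 F [ 0.4 -1.1 -1.1] q6 -0.04
  shift (tool axes, before turning) dx -0.8 dy 3.0 dz -0.3 | ay -0.0 (world yaw 0.0)
```

```bash
python3 -m handwheel '[{"hand":1,"dx":-0.6,"dy":1.5,"dz":0,"ax":0,"ay":0,"az":0},{"hand":1,"dx":0,"dy":1.5,"dz":0,"ax":0,"ay":0,"az":0},{"hand":1,"dx":0,"dy":0,"dz":0,"ax":0,"ay":0,"az":0},{"hand":1,"dx":0,"dy":0,"dz":0,"ax":0,"ay":0,"az":0}]' |grep -E "pos|force"
python3 -m handwheel '[{"hand":0,"dx":0,"dy":0,"dz":0,"ax":0,"ay":0,"az":0},{"hand":0,"dx":0,"dy":0,"dz":0,"ax":0,"ay":0,"az":0},{"hand":0,"dx":0,"dy":0,"dz":0,"ax":0,"ay":0,"az":0},{"hand":0,"dx":0,"dy":0,"dz":0,"ax":0,"ay":0,"az":0},{"hand":0,"dx":0,"dy":-20,"dz":0,"ax":0,"ay":0,"az":0},{"hand":0,"dx":0,"dy":-35,"dz":0,"ax":0,"ay":0,"az":0},{"hand":0,"dx":0,"dy":-35,"dz":0,"ax":0,"ay":0,"az":0},{"hand":0,"dx":0,"dy":-35,"dz":0,"ax":0,"ay":0,"az":0},{"hand":0,"dx":0,"dy":0,"dz":0,"ax":0,"ay":0,"az":0},{"hand":0,"dx":0,"dy":0,"dz":0,"ax":0,"ay":0,"az":0},{"hand":0,"dx":0,"dy":0,"dz":0,"ax":0,"ay":0,"az":0},{"hand":0,"dx":0,"dy":0,"dz":0,"ax":0,"ay":0,"az":0}]' |grep -E "pos|force"
python3 - <<'E'
from h import *
w=cap('wrist','w19')
m=mask(w,'frame')[90:300,200:360]; q=np.argwhere(m)[:,::-1]+[200,90]
print('frame',rect(plane(w,q,.06,True)))
p=project(w,[(.631,.123,.04)],True)[0]; print('jig',blob(w,'jig',p,.012,True,150))
goto(598,317,160,0)
# weight in the earlier picture w2-like: dark grey region around predicted place
p=project(w,[(.598,.317,.018)],True)[0]; print('weight px',p)
E
```

```text
tcp_pos: [0.6315, 0.1224, 0.2191]
ft_force: [0.3, 0.2, 1.0]
tcp_pos: [0.6306, 0.1223, 0.342]
ft_force: [0.6, 0.1, 0.2]
frame [632.8 122.1  49.8  88.2   3.4]
jig [631.9 122.2  84.8 138.3   3.5]
t 35.75 grasp [630.  122.2 186.7] jawyaw 3.4 tilt [-0.    -1.    -0.004] grip 1.003 F [ 1. -0. -0.] q6 -0.04
  shift (tool axes, before turning) dx -196.3 dy 26.8 dz -20.5 | ay 3.4 (world yaw -3.4)
weight px [258.05623826 -17.59933184]
```

The frame is seated: (632.8,122.1) against the jig's (631.9,122.2). Now the weight. From the earlier view its short side is at about +17°.

```bash
python3 -m handwheel '[{"hand":0,"dx":-32.7,"dy":0,"dz":-3.4,"ax":0,"ay":0,"az":0},{"hand":0,"dx":-32.7,"dy":0,"dz":-3.4,"ax":0,"ay":0,"az":0},{"hand":0,"dx":-32.7,"dy":0,"dz":-3.4,"ax":0,"ay":0,"az":0},{"hand":0,"dx":-32.7,"dy":0,"dz":-3.4,"ax":0,"ay":0,"az":0},{"hand":0,"dx":-32.7,"dy":0,"dz":-3.4,"ax":0,"ay":0,"az":0},{"hand":0,"dx":-32.7,"dy":0,"dz":-3.4,"ax":0,"ay":0,"az":0},{"hand":0,"dx":0,"dy":0,"dz":0,"ax":0,"ay":-6.9,"az":0},{"hand":0,"dx":0,"dy":0,"dz":0,"ax":0,"ay":-6.9,"az":0},{"hand":0,"dx":0,"dy":0,"dz":0,"ax":0,"ay":0,"az":0},{"hand":0,"dx":0,"dy":0,"dz":0,"ax":0,"ay":0,"az":0},{"hand":0,"dx":0,"dy":0,"dz":0,"ax":0,"ay":0,"az":0},{"hand":0,"dx":0,"dy":0,"dz":0,"ax":0,"ay":0,"az":0}]' >/dev/null
python3 -m handwheel '[{"hand":0,"dx":0,"dy":0,"dz":0,"ax":0,"ay":0,"az":0},{"hand":0,"dx":0,"dy":0,"dz":0,"ax":0,"ay":0,"az":0}]' >/dev/null
python3 - <<'E'
from h import *
w=cap('wrist','w20'); pickle.dump(w,open('w20.pkl','wb'))
h=cv2.cvtColor(w['pixels'],cv2.COLOR_RGB2HSV); V=cv2.medianBlur(h[...,2],5)
p=project(w,[(.598,.317,.018)],True)[0]; print(p)
print(V[100:290:12,200:370:12])
for T in (35,60,75,90):
    m=(V<T).astype(np.uint8); m[275:]=0
    n,L,S,C=cv2.connectedComponentsWithStats(m)
    for i in range(1,n):
        if S[i,4]>400 and abs(C[i]-p).max()<70:
            q=np.argwhere(L==i)[:,::-1]; print(T,S[i],rect(plane(w,q,.018 if T>35 else .048,True)))
goto(598,317,160,17)
E
```

```text
[278.63203227 189.51914344]
[[ 63  64  65  64  67  64  64  66  70  65  68  62  68  65  91]
 [ 62  66  64  67  69  64  65  64  63  68  66  63 140  95 115]
 [128  63 126 129 134 125 126 130 131  68  66 122  66 110  83]
 [132 124 126 131 135  69  72  55  42 133 130 139 128 135 132]
 [128 127 126 130 127  73  74  56  74  97 135 137 136 132 128]
 [131 132 136 132 131  73  73  30  73  71 134 132 137 134 131]
 [132 132 131 132 130  70  72  36  75  74 128 132 131 131 130]
 [129 133 138 137 128 122  71  35  73  74 132 132 130 133 127]
 [131 132 135 131 125 133  72  33  32  76 130 129 134 132 136]
 [128 136 129 134 136 126  71  26  31  76 132 136 139 132 134]
 [133 133 133 127 135 137  70  69  46  74 136 131 128 141 138]
 [137 137 125 131 130 133 134 131 137 132 131 134 134 135 134]
 [128 138 128 132 135 133 129 138 136 136 129 134 135 133 141]
 [128 129 134 130 130 132 131 135 131 134 138 130 135 137 137]
 [132 130 135 131 129 133 133 133 132 129 137 136 134 130 128]
 [134 137 131 130 134 130 135 133 133 135 131 132 135 133 133]]
35 [274 149  23  72 699] [601.  330.1  15.   62.7  25.6]
60 [ 272  147   29   75 1327] [603.8 323.3  17.2  72.   26.4]
75 [ 255  130   63  100 4098] [602.5 327.3  48.   91.4  26.1]
90 [ 255  129   63  101 4870] [602.6 327.4  48.3  92.3  26.4]
t 36.97 grasp [599.6 316.6 188.7] jawyaw 17.1 tilt [-0. -1.  0.] grip 1.000 F [-0.2  0.1  0.5] q6 0.02
  shift (tool axes, before turning) dx -0.9 dy 28.7 dz -1.5 | ay 0.1 (world yaw -0.1)
```

View pics/w20.png

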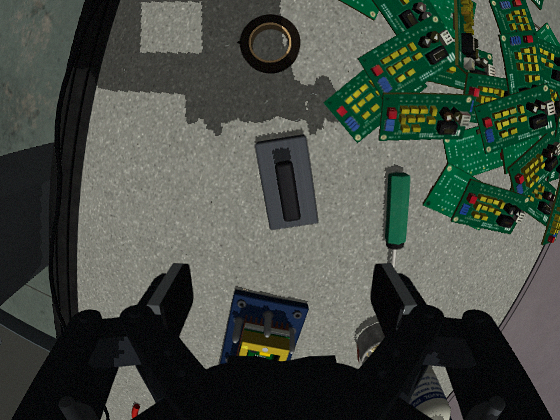

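The weight is at (287,180) in the picture. This was the 16th and last picture, so only numbers from here. After trimming the visible end face, its centre is about (603.4,325) with yaw 26.2°. The bar alone gives the same.

```bash
python3 -m handwheel '[{"hand":0.3,"dx":0,"dy":0,"dz":0,"ax":0,"ay":-4.6,"az":0},{"hand":0.3,"dx":0,"dy":0,"dz":0,"ax":0,"ay":-4.5,"az":0},{"hand":0.3,"dx":-5.9,"dy":20,"dz":6,"ax":0,"ay":0,"az":0},{"hand":0.3,"dx":0,"dy":30,"dz":0,"ax":0,"ay":0,"az":0},{"hand":0.3,"dx":0,"dy":35,"dz":0,"ax":0,"ay":0,"az":0},{"hand":0.3,"dx":0,"dy":0,"dz":0,"ax":0,"ay":0,"az":0},{"hand":0.3,"dx":0,"dy":0,"dz":0,"ax":0,"ay":0,"az":0},{"hand":0.3,"dx":0,"dy":0,"dz":0,"ax":0,"ay":0,"az":0},{"hand":0.3,"dx":0,"dy":0,"dz":0,"ax":0,"ay":0,"az":0},{"hand":0.3,"dx":0,"dy":0,"dz":0,"ax":0,"ay":0,"az":0},{"hand":0.3,"dx":0,"dy":0,"dz":0,"ax":0,"ay":0,"az":0}]' >/dev/null
python3 - <<'E'
from h import *
w=cap('wrist','w21')
h=cv2.cvtColor(w['pixels'],cv2.COLOR_RGB2HSV); V=cv2.medianBlur(h[...,2],5)
m=((V>55)&(V<95)&(h[...,1]<90)).astype(np.uint8); m[300:]=0; m[:110]=0
n,L,S,C=cv2.connectedComponentsWithStats(m)
p=project(w,[(.6034,.325,.018)],True)[0]; print(p)
for i in range(1,n):
    if S[i,4]>800 and abs(C[i]-p).max()<80: q=np.argwhere(L==i)[:,::-1]; print(S[i],rect(plane(w,q,.018,True)))
goto(602.8,324.6,41,26.2)
E
```

```text
[279.03178763 221.13610688]
[ 244  169   31  107 2168] [591.9 315.9  19.3  80.3  27.4]
[ 287  172   28  104 2247] [619.  328.   17.9  77.9  25.4]
t 37.93 grasp [603.1 325.2 105.4] jawyaw 26.3 tilt [ 0.    -1.     0.003] grip 0.698 F [ 0.5 -0.2 -1. ] q6 -0.13
  shift (tool axes, before turning) dx 0.4 dy 64.4 dz -0.7 | ay 0.1 (world yaw -0.1)
```

```bash
python3 - <<'E'
from h import *
w=cap('wrist')
V=cv2.medianBlur(cv2.cvtColor(w['pixels'],cv2.COLOR_RGB2HSV)[...,2],3)
for c in (262,300): print(c,[f'{r}:{V[r,c]}' for r in list(range(160,186,2))+list(range(262,288,2))])
print('bar col 281',[f'{r}:{V[r,281]}' for r in range(176,280,4)])
for r in (169,175,180,276): print(r,held(w,[(262,r),(300,r)],105.4-18)[:,0].round(1))
for r in (200,210,255,260): print('bar',r,held(w,[(281,r)],105.4-48)[:,0].round(1))
E
```

```text
262 ['160:18', '162:26', '164:36', '166:37', '168:37', '170:37', '172:37', '174:36', '176:35', '178:83', '180:82', '182:81', '184:80', '262:80', '264:79', '266:79', '268:79', '270:77', '272:76', '274:76', '276:120', '278:146', '280:146', '282:158', '284:160', '286:142']
300 ['160:19', '162:24', '164:35', '166:39', '168:39', '170:36', '172:38', '174:84', '176:83', '178:83', '180:81', '182:83', '184:81', '262:81', '264:80', '266:81', '268:80', '270:81', '272:81', '274:81', '276:118', '278:141', '280:142', '282:146', '284:156', '286:153']
bar col 281 ['176:38', '180:37', '184:37', '188:36', '192:46', '196:10', '200:7', '204:18', '208:42', '212:41', '216:40', '220:40', '224:40', '228:39', '232:39', '236:38', '240:39', '244:38', '248:37', '252:38', '256:35', '260:36', '264:34', '268:33', '272:33', '276:110']
169 [-36.6 -36.6]
175 [-32.5 -32.5]
180 [-29.1 -29. ]
276 [44.1 44.2]
bar 200 [-24.]
bar 210 [-17.8]
bar 255 [11.7]
bar 260 [15.2]
```

The block spans about −40 to +44 mm around the grasp along its length, so dx +1.5 is ample. Grasping the bar.

```bash
python3 -m handwheel '[{"hand":0.3,"dx":1.5,"dy":20,"dz":-0.5,"ax":0,"ay":0,"az":0},{"hand":0.3,"dx":0,"dy":24,"dz":0,"ax":0,"ay":0,"az":0},{"hand":0.3,"dx":0,"dy":15,"dz":0,"ax":0,"ay":0,"az":0},{"hand":0.3,"dx":0,"dy":5,"dz":0,"ax":0,"ay":0,"az":0},{"hand":0.3,"dx":0,"dy":0,"dz":0,"ax":0,"ay":0,"az":0},{"hand":0.3,"dx":0,"dy":0,"dz":0,"ax":0,"ay":0,"az":0},{"hand":0.3,"dx":0,"dy":0,"dz":0,"ax":0,"ay":0,"az":0}]' | grep -E "pos|force"
python3 -m handwheel '[{"hand":1,"dx":0,"dy":0,"dz":0,"ax":0,"ay":0,"az":0},{"hand":1,"dx":0,"dy":0,"dz":0,"ax":0,"ay":0,"az":0},{"hand":1,"dx":0,"dy":0,"dz":0,"ax":0,"ay":0,"az":0},{"hand":1,"dx":0,"dy":0,"dz":0,"ax":0,"ay":0,"az":0},{"hand":1,"dx":0,"dy":0,"dz":0,"ax":0,"ay":0,"az":0},{"hand":1,"dx":0,"dy":0,"dz":0,"ax":0,"ay":0,"az":0},{"hand":1,"dx":0,"dy":0,"dz":0,"ax":0,"ay":0,"az":0},{"hand":1,"dx":0,"dy":0,"dz":0,"ax":0,"ay":0,"az":0}]' 80
python3 -c "
from h import *
goto(631,122.2,190,3.4)"
```

```text
tcp_pos: [0.6031, 0.3236, 0.1958]
ft_force: [0.3, -0.1, 0.1]
time: 39.23
tcp_pos: [0.6028, 0.3235, 0.1955]
orientation: [-0.6, 0.373, -0.374, 0.601]
ft_force: [0.1, 0.2, 4.8]
grip_width: 0.157
t 39.23 grasp [603.1 323.6  40.5] jawyaw 26.3 tilt [ 0.    -1.     0.002] grip 0.157 F [0.1 0.2 4.8] q6 -0.13
  shift (tool axes, before turning) dx 193.0 dy -149.6 dz -63.8 | ay 22.9 (world yaw -22.9)
```

```bash
python3 -m handwheel '[{"hand":1,"dx":0,"dy":-5,"dz":0,"ax":0,"ay":0,"az":0},{"hand":1,"dx":0,"dy":-25,"dz":0,"ax":0,"ay":0,"az":0},{"hand":1,"dx":0,"dy":-35,"dz":0,"ax":0,"ay":0,"az":0},{"hand":1,"dx":0,"dy":-35,"dz":0,"ax":0,"ay":0,"az":0},{"hand":1,"dx":0,"dy":0,"dz":0,"ax":0,"ay":5.7,"az":0},{"hand":1,"dx":0,"dy":0,"dz":0,"ax":0,"ay":5.7,"az":0},{"hand":1,"dx":0,"dy":0,"dz":0,"ax":0,"ay":5.7,"az":0},{"hand":1,"dx":0,"dy":0,"dz":0,"ax":0,"ay":5.8,"az":0},{"hand":1,"dx":0,"dy":0,"dz":0,"ax":0,"ay":0,"az":0},{"hand":1,"dx":0,"dy":0,"dz":0,"ax":0,"ay":0,"az":0},{"hand":1,"dx":0,"dy":0,"dz":0,"ax":0,"ay":0,"az":0},{"hand":1,"dx":0,"dy":0,"dz":0,"ax":0,"ay":0,"az":0}]' 
python3 - <<'E'
from h import *
w=cap('wrist','w22')
goto(631,122.2,150,3.4)
V=cv2.medianBlur(cv2.cvtColor(w['pixels'],cv2.COLOR_RGB2HSV)[...,2],3)
for c in (255,300): print(c,[f'{r}:{V[r,c]}' for r in range(170,230,3)])
print([f'{c}:{V[225,c]}' for c in range(210,350,5)])
for r in (180,190,200): print(r,held(w,[(281,r)],22.5).round(1))
E
```

```text
time: 40.23
tcp_pos: [0.6022, 0.3233, 0.2939]
orientation: [0.515, -0.485, 0.485, -0.514]
ft_force: [-0.5, -0.5, -4.5]
grip_width: 0.154
t 40.28 grasp [602.2 323.2 139.2] jawyaw 3.4 tilt [ 0.    -1.    -0.001] grip 0.159 F [ 0.2  0.2 -4. ] q6 0.27
  shift (tool axes, before turning) dx 202.4 dy -10.8 dz 16.7 | ay 0.0 (world yaw -0.0)
255 ['170:91', '173:78', '176:27', '179:21', '182:24', '185:38', '188:39', '191:40', '194:41', '197:40', '200:38', '203:41', '206:41', '209:42', '212:40', '215:40', '218:40', '221:41', '224:41', '227:41']
300 ['170:169', '173:167', '176:42', '179:21', '182:22', '185:36', '188:42', '191:41', '194:41', '197:40', '200:40', '203:41', '206:40', '209:42', '212:41', '215:42', '218:42', '221:40', '224:40', '227:40']
['210:154', '215:153', '220:153', '225:179', '230:153', '235:33', '240:41', '245:39', '250:40', '255:40', '260:39', '265:41', '270:41', '275:41', '280:52', '285:52', '290:43', '295:40', '300:40', '305:40', '310:39', '315:43', '320:41', '325:40', '330:82', '335:157', '340:145', '345:156']
180 [[-44.6  22.5   0.6]]
190 [[-39.8  22.5   0.6]]
200 [[-35.   22.5   0.6]]
```

The weight is held square, with its centre +0.3 mm from the grasp and about 4.5 N of load. Moving over the stack.

```bash
python3 -m handwheel '[{"hand":1,"dx":33.7,"dy":0,"dz":2.8,"ax":0,"ay":0,"az":0},{"hand":1,"dx":33.7,"dy":0,"dz":2.8,"ax":0,"ay":0,"az":0},{"hand":1,"dx":33.7,"dy":0,"dz":2.8,"ax":0,"ay":0,"az":0},{"hand":1,"dx":33.7,"dy":0,"dz":2.8,"ax":0,"ay":0,"az":0},{"hand":1,"dx":33.7,"dy":0,"dz":2.8,"ax":0,"ay":0,"az":0},{"hand":1,"dx":33.7,"dy":0,"dz":2.8,"ax":0,"ay":0,"az":0},{"hand":1,"dx":0,"dy":15,"dz":0,"ax":0,"ay":0,"az":0},{"hand":1,"dx":0,"dy":0,"dz":0,"ax":0,"ay":0,"az":0},{"hand":1,"dx":0,"dy":0,"dz":0,"ax":0,"ay":0,"az":0},{"hand":1,"dx":0,"dy":0,"dz":0,"ax":0,"ay":0,"az":0},{"hand":1,"dx":0,"dy":0,"dz":0,"ax":0,"ay":0,"az":0},{"hand":1,"dx":0,"dy":0,"dz":0,"ax":0,"ay":0,"az":0}]' >/dev/null
python3 -c "
from h import *
goto(631.2,122.5,100.5,3.4)"
```

```text
t 41.28 grasp [631.1 123.8 125.2] jawyaw 3.5 tilt [-0.    -1.     0.001] grip 0.158 F [-0.1 -0.1 -3.8] q6 -0.04
  shift (tool axes, before turning) dx 1.3 dy 24.7 dz -0.0 | ay 0.1 (world yaw -0.1)
```

```bash
python3 -m handwheel '[{"hand":1,"dx":1.2,"dy":7,"dz":0,"ax":0,"ay":0,"az":0},{"hand":1,"dx":0,"dy":6,"dz":0,"ax":0,"ay":0,"az":0},{"hand":1,"dx":0,"dy":5,"dz":0,"ax":0,"ay":0,"az":0},{"hand":1,"dx":0,"dy":3,"dz":0,"ax":0,"ay":0,"az":0},{"hand":1,"dx":0,"dy":1,"dz":0,"ax":0,"ay":0,"az":0},{"hand":1,"dx":0,"dy":0,"dz":0,"ax":0,"ay":0,"az":0},{"hand":1,"dx":0,"dy":0,"dz":0,"ax":0,"ay":0,"az":0},{"hand":1,"dx":0,"dy":0,"dz":0,"ax":0,"ay":0,"az":0}]' |grep -E "pos|force"
python3 -m handwheel '[{"hand":1,"dx":0,"dy":1,"dz":0,"ax":0,"ay":0,"az":0},{"hand":1,"dx":0,"dy":1,"dz":0,"ax":0,"ay":0,"az":0},{"hand":1,"dx":0,"dy":0.5,"dz":0,"ax":0,"ay":0,"az":0},{"hand":1,"dx":0,"dy":0,"dz":0,"ax":0,"ay":0,"az":0},{"hand":1,"dx":0,"dy":0,"dz":0,"ax":0,"ay":0,"az":0}]' |grep -E "pos|force"
python3 -c "
from h import *
goto(631.2,122.5,100.5,3.4)"
```

```text
tcp_pos: [0.6313, 0.1212, 0.2578]
ft_force: [-0.5, 0.0, -3.0]
tcp_pos: [0.6312, 0.1213, 0.2554]
ft_force: [-1.2, -0.9, -2.2]
t 42.37 grasp [631.3 121.2 100.4] jawyaw 3.4 tilt [ 0. -1.  0.] grip 0.161 F [-1.2 -0.9 -2.2] q6 -0.04
  shift (tool axes, before turning) dx -1.3 dy -0.1 dz -0.0 | ay -0.0 (world yaw 0.0)
```

```bash
python3 -m handwheel '[{"hand":1,"dx":0,"dy":0.6,"dz":0,"ax":0,"ay":0,"az":0},{"hand":1,"dx":0,"dy":0,"dz":0,"ax":0,"ay":0,"az":0},{"hand":1,"dx":0,"dy":0,"dz":0,"ax":0,"ay":0,"az":0}]' |grep -E "pos|force"
python3 -m handwheel '[{"hand":0.3,"dx":0,"dy":0,"dz":0,"ax":0,"ay":0,"az":0},{"hand":0.3,"dx":0,"dy":0,"dz":0,"ax":0,"ay":0,"az":0},{"hand":0.3,"dx":0,"dy":0,"dz":0,"ax":0,"ay":0,"az":0},{"hand":0.3,"dx":0,"dy":0,"dz":0,"ax":0,"ay":0,"az":0},{"hand":0.3,"dx":0,"dy":0,"dz":0,"ax":0,"ay":0,"az":0},{"hand":0.3,"dx":0,"dy":-25,"dz":0,"ax":0,"ay":0,"az":0},{"hand":0.3,"dx":0,"dy":-35,"dz":0,"ax":0,"ay":0,"az":0},{"hand":0.3,"dx":0,"dy":-35,"dz":0,"ax":0,"ay":0,"az":0},{"hand":0,"dx":0,"dy":0,"dz":0,"ax":0,"ay":0,"az":0},{"hand":0,"dx":0,"dy":0,"dz":0,"ax":0,"ay":0,"az":0},{"hand":0,"dx":0,"dy":0,"dz":0,"ax":0,"ay":0,"az":0},{"hand":0,"dx":0,"dy":0,"dz":0,"ax":0,"ay":0,"az":0}]' |grep -E "pos|force"
python3 - <<'E'
from h import *
w=cap('wrist','w23')
h=cv2.cvtColor(w['pixels'],cv2.COLOR_RGB2HSV); V=cv2.medianBlur(h[...,2],3)
p=project(w,[(.631,.122,.078)],True)[0]; print('expect',p); goto(631,122.4,200,3.4)
m=((V<95)&(h[...,1]<90)).astype(np.uint8); m[:60]=0; m[285:]=0
n,L,S,C=cv2.connectedComponentsWithStats(m)
for i in range(1,n):
    if S[i,4]>800 and abs(C[i]-p).max()<90: q=np.argwhere(L==i)[:,::-1]; print(S[i],rect(plane(w,q,.078,True)))
print('jig',blob(w,'jig',p,.012,True,150))
y=np.argwhere(mask(w,'frame')[90:300,200:360]); print('yellow px',len(y), (y.min(0)+[90,200],y.max(0)+[90,200]) if len(y) else '')
t=cap('top','top1'); t0=pickle.load(open('top.pkl','rb'))
d=cv2.absdiff(t['pixels'],t0['pixels']).max(2)
for nm,(u,v) in dict(jar=(405,175),tape=(153,208),cut=(358,229)).items(): print(nm,(d[v-12:v+13,u-22:u+23]>40).sum())
E
```

```text
tcp_pos: [0.6312, 0.1213, 0.2554]
ft_force: [-2.5, -0.3, 4.5]
tcp_pos: [0.6305, 0.1212, 0.348]
ft_force: [-0.2, -0.1, -0.2]
expect [281.95725255 208.41758781]
t 43.67 grasp [630.  121.2 192.8] jawyaw 3.4 tilt [-0.    -1.    -0.004] grip 1.000 F [-0.5  0.6  0.6] q6 -0.04
  shift (tool axes, before turning) dx -1.1 dy -7.2 dz 1.1 | ay -0.0 (world yaw 0.0)
[ 243  146   81  112 6907] [630.9 125.3  62.3  90.5   3.4]
jig [631.9 122.   85.1 138.4   3.5]
yellow px 126 (array([148, 254]), array([151, 314]))
jar 0
tape 0
cut 0
```

Weight seated: contact at the right height, yaw 3.4°, a 2 mm strip of the frame showing beyond it, and the jar, tape and cutters unchanged in the top view. Handing in.

```bash
python3 -c "
from bench import env
print(env.hand_in())"
```

```text
the job is handed in; nothing more can be done
None
```

I built the stack in the jig in the required order: heat sink, insulator, board, frame, then weight. I handed it in at about 44 s of robot time; hand-in gives no verdict.

**Checks after release**, from the wrist camera, compared with the measured jig centre:

| Part | Offset from jig centre | Angle to jig |
|---|---|---|
| Heat sink | about 1 mm | 0.1° |
| Insulator | about 2 mm | 0.2° or less |
| Board | 0.3 mm | 0.1° |
| Frame | about 1 mm | 0.1° |
| Weight | 1–3 mm | 0.1° |

- **Heights:** the insulator, board, frame and weight made contact at their expected stack heights within about 1 mm. The heat sink was let go about 1 mm above its calculated seat, and its final height was not measured.
- **Other objects:** comparing the top view before and after shows no change at the jar, tape or cutters.

**Where checks were weaker or disagreed:**
- **Weight outline:** the final outline of the weight was blurred by the pins and its visible end face (62 x 90 mm instead of 48 x 86). Its offset therefore rests mostly on the measured grip and release position.
- **Board:** it briefly met about 17 N while being seated. I eased that off before letting go.
- **Wrist camera:** it reads about 1 mm off across the jaws, and I allowed for that.
- **Last picture:** the 16-picture limit was used up before the weight was placed, so I checked the finished stack by numbers only.

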